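# Pack the eyepiece and specimen plate in layers and shut the case

### The arm

A 7-joint arm with a two-finger parallel gripper is mounted at the origin on the work surface. World frame = base frame: x ahead of the robot, y to its left, z up, the work surface at z = 0. Lengths are in m, angles in rad, forces in N, time in s.
With the tool pointing down it reaches from about 0.425 to 0.95 m from the base axis. Payload 4.7 kg.
Tool frame: the origin (TCP) lies at the very end of the fingers, on their centre line; the grasp point (between the pads) lies 19 mm behind it; y points along the fingers, x is the direction in which the jaws open and shut, and the axes are right-handed (so a half turn about y gives the same grasp; the last joint's range is limited). The gripper opens to 85 mm and grips with 20 to 120 N. Pads are 22 mm wide; open, the fingers measure 114 mm over their backs; the gripper's body (76 mm by 85 mm) begins 54 mm behind the grasp point. The pads swing forward as they close: fully open they stand 13 mm farther back than shut.
Start: joints at [-1.347, 0.469, -0.049, 1.532, 0.024, 1.141, -0.082], TCP at [0.169, 0.654, 0.231] pointing down, gripper open.
Joint ranges: [-2.59, 2.59], [-0.33, 1.99], [-1.39, 1.29], [0.1, 2.45], [-1.04, 4.18], [0.21, 1.99], [-2.66, 2.66]. Speed limits (rad/s): [2.57, 2.57, 3.14, 3.14, 3.14, 3.14, 3.14].

### API

Orientations are given as a unit quaternion [x, y, z, w].
In Python, from bench import get_obs, capture, camera_info, hand_in gives the robot as it stands. The module is installed in compiled form; this text tells all that it offers.
- The arm moves only by the tool drive_tool, never from a script. Its argument "moves" is a list of rows, each an object with "twist": the turn, a rotation vector about the tool's x, y, z in rad, a list of three; "travel": the shift along the tool's x, y, z in mm, a list of three; "fingers": the closure in counts, from 0 (fully open) to 255 (shut). A call has 1 to 8 rows; each row is the pose to reach, as a shift and turn from the pose commanded when the call began, along the tool's axes at that moment; what a row does not reach only later rows make up. A row lasts 1/8 s, in which the tool goes at most 62.5 mm and 10.7 degrees, less where a joint would pass 70% of its speed; a pose out of reach is approached as far as the arm can. A call with a gripper value outside its range is refused whole. The fingers move at their own pace and stop on an object; "grip_force" is the grip in N (left out, the last holds). Time passes only in rows, so rows that repeat a pose let the fingers close. It gives the time, the measured TCP pose, the force and the opening at its end, in the units of the state.
- get_obs(): the state, without advancing time (a new reading comes with each control period).
- capture(name): name is "scene" or "top" or "wrist"; returns (picture, depth): 480x640x3 uint8, red, green, blue; 480x640 float32, m along the optical axis (not along the pixel's ray), 0 where there is no reading.
- camera_info(name): a dict with "fx", "fy", "cx", "cy" (pixels), "origin" and "rotation" of the camera in the world. Camera axes: x right, y down, z forward; pixel columns grow to the right and rows downward; lengths in m; the calibration is good to about 2 mm. A picture is of the moment at which its call begins: read the wrist's pose just before it. camera_info takes no time and is no camera call; for the wrist camera it gives the pose at the moment of the call.
- hand_in(): hands the job in, once; it reports no verdict.
The state is a dict: "t": time; "qpos": joint angles; "qvel": joint speeds; "tau": joint torques, N m; "ee_pos": TCP position; "orientation": TCP orientation; "wrist_force": force on the tool from outside, world axes, zero at the start; "wrist_torque": the same for the moment, N m; "width": finger opening in m.
Only numpy, scipy, OpenCV 4.12 (cv2) and the standard library are available. Lean on these libraries where they do the work, as an engineer would, in place of code of your own. Each camera call takes 0.05 s, during which the arm holds its last target. There are 200 camera calls.

### The job

Finish packing the microscope's accessory case: draw the remaining eyepiece out of the angled tube of the binocular head and lay it gently and level in the empty trough beside its twin, eyecup towards the hinge, then lay the black specimen plate just as gently over both eyepieces, fully down in its recess and flush with the insert; drop neither. When nothing stands proud, swing the lid fully shut without ever forcing it down on a part, and leave the dust plug, the packed eyepiece and everything else on the bench where they are.

Things in the scene. Friction and masses are not known exactly. Their poses are not given: they have to be found in the camera images.
- case: Blue case fixed on the bench, 168 (x) x 202 mm (y), rim 68 mm high, walls 6 mm, hard grey insert. Origin: centre of its underside; x from the front wall (robot side) to the hinge wall, y left, z up. Below: two troughs along x at y = +35 and -35 mm, one eyepiece each. Above, across both: the plate's recess. Insert top 62 mm high; its strip between the troughs (|x| < 60, |y| < 11 to 18 mm) is cut to 44 mm.
- empty_trough (a point): Middle of the empty right trough (y = -35 mm), 31 mm above the bench: the eyepiece's body middle goes here. Axes as the case's. Barrel slot 34 mm wide, x = -49 (end wall) to -20, floor 16 mm high; eyecup pocket 48 mm wide, x = 20 to 35 (end wall), floor 9 mm high. Between them (|x| < 20, |y| < 84 mm) an open finger channel crosses both troughs, floor 4 mm high.
- plate_recess (a point): Centre of the plate's recess at ledge height, 56 mm above the bench: the centre of the plate's underside goes here. Axes as the case's. Recess 64 mm (x) x 169 mm (y), 6 mm deep. At the middle of each long side a finger notch, 36 mm wide (y), from |x| = 32 to 60 mm, its floor 44 mm above the bench.
- lid (a joint): Lid angle: 0 shut, 1.57 upright, 1.45 to 1.75 at the start. Hinge line along the case's y at x = +84 mm, 68 mm high. Flat blue panel, 172 mm from hinge to front edge, 202 mm wide, 8 mm thick; shut, its underside lies on the rim. A stiff hinge (0.3 N m, about 2 N at the front edge) keeps it where it is left; no latch.
- lid_tab (a point): Middle of the black tab on the lid's front edge: 60 mm wide, 16 long, 6 thick, 179 mm from the hinge line; topmost while the lid is open. x points to the hinge, z out of the lid's outer face.
- eyepiece: Eyepiece to pack, round about its z, 78 mm long, 130 g. Origin: end of its bare barrel; z towards the eyecup. Barrel 30 mm dia. (z 0 to 30 mm), black body 40 dia. (30 to 62), eyecup 44 dia. (62 to 78). Starts with its barrel loosely 30 mm deep in a tube of the head, body's shoulder on the mouth, axis rising 40 degrees from level, away from the robot; draws out straight along its axis.
- eyepiece_mid (a point): Middle of that eyepiece's 40 mm black body, on its axis, 46 mm from the barrel's end: the place to grip it. Axes as the eyepiece's. Lies 31 mm above the bench, axis level, when home in the trough.
- packed_eyepiece: The second, identical eyepiece, already lying home in the left trough (y = +35 mm) of the case; origin and axes as the first one's. To be left there.
- packed_eyepiece_mid (a point): Middle of the packed eyepiece's black body.
- head: White binocular microscope head standing fixed on the bench, about 125 mm wide, 92 mm tall without its tubes. Origin: centre of its underside; x forward (away from the robot, the way the tubes lean), y left. Its two parallel tubes, 39 mm dia., axes at y = +35 and -35 mm, rise 40 degrees above the horizontal towards +x; their mouths are at x = 61 mm, z = 108 mm. One tube holds the eyepiece, the other a red dust plug.
- plug: Red dust plug in the other tube, 37 mm dia. head 5 mm thick on a 30 mm long shank; origin at the shank's end, z along the tube, outwards. Stays where it is.
- plate: Flat black specimen plate with a white disc in the middle, 60 mm (x) x 164 mm (y) x 6 mm (z), 90 g, lying on the bench. Origin: centre of its underside. Either end may go to either side.
- aux_lens: Bystander: black supplementary lens, 62 mm dia., 36 mm tall. Origin under its centre.
- ring_light: Bystander: black ring light lying flat, 96 mm dia., 22 mm tall. Origin under its centre.
- cleaner: Bystander: clear bottle with a blue cap, 48 mm dia., 130 mm tall. Origin under its centre.
- dish: Bystander: shallow white dish, 84 mm dia., 16 mm tall. Origin under its centre.
- driver: Bystander: screwdriver with an orange handle, 150 mm long, lying along its x.
- slide_box: Bystander: green slide box, 100 x 80 x 34 mm. Origin under its centre.
- dust_can: Bystander: aluminium can, 68 mm dia., 50 mm tall. Origin under its centre.
There are look-alikes about, which are no part of the job. Of the things that look like the plate, the larger one is meant.

How it is judged:
On the way, in this order (a step that is already met when the one before it is completed fails the run):
1. the eyepiece lies level and home in the empty trough, eyecup towards the hinge, let go (x of eyepiece_mid in the frame of case between -0.007 and 0.007 m and y of eyepiece_mid in the frame of case between -0.04 and -0.03 m and z of eyepiece_mid in the frame of case between 0.027 and 0.035 m and angle between the z axis of eyepiece and the x axis of case, either way round below 0.1 rad and x of eyepiece in the frame of case below -0.02 m and linear speed of eyepiece below 0.02 m/s and contact force between the fingers and eyepiece below 0.2 N), for 0.2 s.
2. the plate lies flat and fully down in its recess over both eyepieces, let go, with the lid still open (x of eyepiece_mid in the frame of case between -0.007 and 0.007 m and y of eyepiece_mid in the frame of case between -0.04 and -0.03 m and z of eyepiece_mid in the frame of case between 0.027 and 0.035 m and angle between the z axis of eyepiece and the x axis of case, either way round below 0.1 rad and x of eyepiece in the frame of case below -0.02 m and x of plate in the frame of case between -0.005 and 0.005 m and y of plate in the frame of case between -0.006 and 0.006 m and z of plate in the frame of case between 0.0535 and 0.0585 m and angle between the z axis of plate and the z axis of case, either way round below 0.04 rad and angle between the y axis of plate and the y axis of case, either way round below 0.08 rad and linear speed of plate below 0.02 m/s and contact force between the fingers and plate below 0.2 N and value of joint lid above 0.5 rad), for 0.2 s.
At the end, for the whole second after the job is handed in: Lid shut (below 0.03 rad). Both eyepieces home in their troughs (middles within 7 mm along, 5 mm across, 4 mm in height; axes within 0.1 rad; barrels to the front). Plate within 5 mm (x), 6 mm (y), 2.5 mm (z) of its recess, flat within 0.04 and square within 0.08 rad. All at rest (value of joint lid below 0.03 rad and x of eyepiece_mid in the frame of case between -0.007 and 0.007 m and y of eyepiece_mid in the frame of case between -0.04 and -0.03 m and z of eyepiece_mid in the frame of case between 0.027 and 0.035 m and angle between the z axis of each of eyepiece, packed_eyepiece and the x axis of case, either way round below 0.1 rad and x of each of eyepiece, packed_eyepiece in the frame of case below -0.02 m and x of packed_eyepiece_mid in the frame of case between -0.007 and 0.007 m and y of packed_eyepiece_mid in the frame of case between 0.03 and 0.04 m and z of packed_eyepiece_mid in the frame of case between 0.027 and 0.035 m and x of plate in the frame of case between -0.005 and 0.005 m and y of plate in the frame of case between -0.006 and 0.006 m and z of plate in the frame of case between 0.0535 and 0.0585 m and angle between the z axis of plate and the z axis of case, either way round below 0.04 rad and angle between the y axis of plate and the y axis of case, either way round below 0.08 rad and linear speed of each of eyepiece, plate below 0.02 m/s); the robot touches nothing.
It fails at once if the eyepiece or the plate is dropped: out of the fingers and moving faster than 0.5 m/s ((contact force between the fingers and eyepiece below 0.1 N and linear speed of eyepiece above 0.5 m/s) or (contact force between the fingers and plate below 0.1 N and linear speed of plate above 0.5 m/s)).
It fails at once if the lid is pressed on the plate or an eyepiece with more than 8 N (contact force between lid and plate above 8 N or contact force between lid and eyepiece above 8 N or contact force between lid and packed_eyepiece above 8 N).
It fails at once if the eyepiece is slammed: more than 60 N between it and the case or the bench (contact force between eyepiece and case above 60 N or contact force between eyepiece and table above 60 N).
It fails at once if a bystander is moved by more than 30 mm (distance of any of aux_lens, ring_light, cleaner, dish, driver, slide_box, dust_can from where it was at the start of the episode above 0.03 m).
It fails at once if the dust plug is pulled or the packed eyepiece taken out (moved by more than 15 mm) (distance of any of plug, packed_eyepiece from where it was at the start of the episode above 0.015 m).
It also fails if it takes over 72 s, if anything falls off the work surface, if the arm or the gripper's body presses on something with over 40 N, if the wrist force passes 120 N, or if a joint passes its speed limit or range.

## Working session

There is one attempt and no reset: what is moved stays moved. The work goes in short steps, Python scripts to look and compute and a tool call to move; the robot and the scene stay as the last step left them, time stands still between calls to the robot, and variables do not carry over. Pictures are saved under pics/ and viewed, about 8 in all and at most 12, crops included, and the job is handed in when it is done.

Besides the shell and the picture viewer there is one more tool, called after ">>>" as a command line: name --argument value ..., lists and objects as JSON in quotes. drive_tool: Moves the arm, as the interface text tells. Its arguments: {"type":"object","properties":{"moves":{"type":"array","items":{"type":"object","properties":{"twist":{"type":"array","items":{"type":"number"}},"travel":{"type":"array","items":{"type":"number"}},"fingers":{"type":"number"}}}},"grip_force":{"type":"number"}},"required":["moves"]}

```bash
mkdir -p pics
cat > h.py <<'E'
import numpy as np, cv2
from scipy.spatial.transform import Rotation as R
from bench import get_obs, capture, camera_info, hand_in
def snap(n,tag):
    ci=camera_info(n); p,d=capture(n)
    np.savez(f'{tag}.npz',p=p,d=d,f=[ci['fx'],ci['fy'],ci['cx'],ci['cy']],o=ci['origin'],r=ci['rotation'])
    return load(tag)
def load(tag):
    z=np.load(f'{tag}.npz'); p,d=z['p'],z['d']; fx,fy,cx,cy=z['f']; r=z['r']
    if r.shape!=(3,3): r=R.from_quat(r.ravel()).as_matrix()
    v,u=np.mgrid[:480,:640]
    X=np.stack([(u-cx)/fx*d,(v-cy)/fy*d,d],-1)@r.T+z['o']
    return p,d,X
def save(p,name): cv2.imwrite(f'pics/{name}.png',p[...,::-1])
E
python3 - <<'E'
from h import *
for n in('scene','top'):
    p,d,X=snap(n,n); save(p,n); print(n,camera_info(n))
o=get_obs(); print(o)
E
```

```text
scene {'fx': 483.4470234379554, 'fy': 483.4470234379554, 'cx': 321.74390199380395, 'cy': 238.08506421516307, 'origin': array([0.98653615, 0.81896917, 0.8472302 ]), 'rotation': array([ 0.22120334,  0.87482998, -0.41892242, -0.1012205 ])}
top {'fx': 620.0513414969076, 'fy': 620.0513414969076, 'cx': 322.421893854828, 'cy': 238.68775668390657, 'origin': array([ 0.47257554, -0.03123346,  1.4735779 ]), 'rotation': array([-0.69823127,  0.71539773, -0.01148584,  0.02339339])}
{'t': 0.1, 'qpos': array([-1.34687076,  0.46938466, -0.04859998,  1.53359366,  0.02411647,
        1.14101832, -0.08233008]), 'qvel': array([ 1.20504229e-03, -1.30879778e-03, -5.10997768e-04, -2.01597326e-03,
       -5.79821495e-04, -7.55774414e-05, -6.12939387e-04]), 'tau': array([ 5.44199811e-04, -5.11515856e+01, -4.68599901e-02, -2.38392860e+01,
        1.07485667e-02,  4.37935669e-03, -1.71839055e-06]), 'ee_pos': array([0.16869889, 0.65302111, 0.23034217]), 'orientation': array([ 0.55946073,  0.43248405, -0.43346576, -0.55863108]), 'wrist_force': array([0.73661957, 1.02098861, 0.00799148]), 'wrist_torque': array([-0.03212797,  0.01916842,  0.02387834]), 'width': 0.08551685640561964}
```

View pics/top.png

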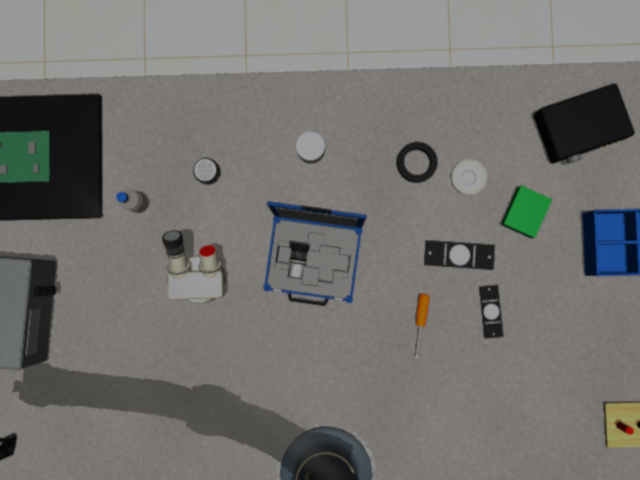

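View pics/scene.png

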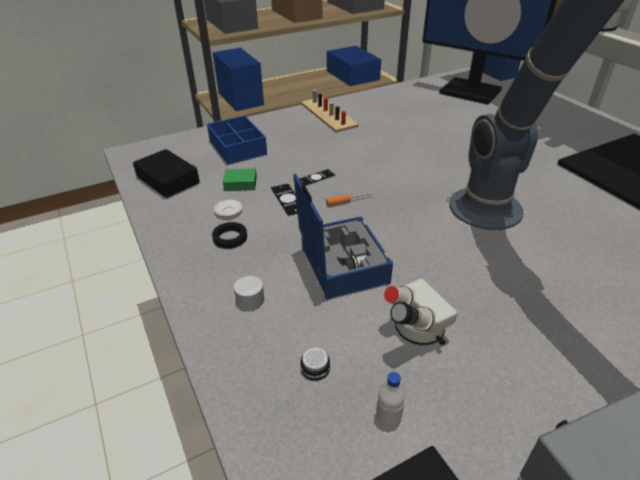

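Top view: case around (315,258) with its empty right trough, the head at (195,280) with the eyepiece in its left tube (174,240) and the plug at (208,250). The plate, the larger look-alike, is at (460,255). The scene view agrees. I'll measure next.

```bash
python3 - <<'E'
from h import *
p,d,X=load('top'); p=p.astype(int)
v,u=np.mgrid[:480,:640]
box=lambda a,b,c,e:(u>=a)&(u<b)&(v>=c)&(v<e)
def rect(m,name):
    m=m.astype(np.uint8); n,l,s,_=cv2.connectedComponentsWithStats(m); k=1+s[1:,4].argmax(); m=l==k
    P=X[m]; r=cv2.minAreaRect((P[:,:2]*1000).astype(np.float32)); print(name,r,'zmed',np.median(P[:,2]),m.sum()); print('   corners',cv2.boxPoints(r).round(1).tolist()); return m
# case: everything 50..80 mm
m=box(255,375,195,315)&(X[...,2]>0.045)&(X[...,2]<.075)
rect(m,'case top')
blue=(p[...,2]>p[...,0]+40)
rect(box(255,375,210,315)&blue&(X[...,2]>.055)&(X[...,2]<.08),'rim blue')
# plate
rect(box(415,505,230,280)&((p.sum(-1)<150)|(p.min(-1)>170)),'plate')
rect(box(470,515,275,345)&((p.sum(-1)<150)|(p.min(-1)>170)),'small')
# head
m=box(160,235,225,305)&(X[...,2]>.075)&(X[...,2]<.1)&(p.min(-1)>120); rect(m,'head')
m=box(160,235,225,305)&(p[...,0]>p[...,1]+60); P=X[m]; print('plug',P.mean(0),m.sum())
m=box(160,190,225,262)&(p.sum(-1)<170)&(X[...,2]>.09); P=X[m]; print('eyecup',P.mean(0),P.min(0),P.max(0),m.sum())
# lid
m=box(255,375,195,240)&(X[...,2]>.1); P=X[m]; print('lid',P.min(0),P.max(0)); 
t=P[P[:,2]>P[:,2].max()-.01]; print(t.mean(0),len(t))
for n,b in dict(bottle=(110,150,180,215),lens=(190,222,155,185),can=(290,330,125,165)).items():
    m=box(*b)&(X[...,2]>.02); P=X[m];print(n,P.mean(0),P[:,2].max())
E
cd pics
python3 - <<'E'
import cv2
a=cv2.imread('top.png')[190:315,155:375]; cv2.imwrite('c1.png',cv2.resize(a,None,fx=3.6,fy=3.6,interpolation=cv2.INTER_CUBIC))
E
```

```text
case top ((497.08624267578125, 15.290985107421875), (205.34506225585938, 171.6153106689453), 80.67417907714844) zmed 0.06198096206800918 4237
   corners [[395.79998779296875, -72.0999984741211], [565.0999755859375, -99.9000015258789], [598.4000244140625, 102.69999694824219], [429.1000061035156, 130.5]]
rim blue ((497.0211486816406, 16.09423828125), (204.11134338378906, 171.61190795898438), 80.79473114013672) zmed 0.06711170968093816 693
   corners [[396.0, -70.9000015258789], [565.4000244140625, -98.4000015258789], [598.0, 103.0999984741211], [428.6000061035156, 130.60000610351562]]
plate ((503.52642822265625, -163.08030700683594), (58.1722412109375, 264.5415344238281), 0.8090649247169495) zmed 0.005456038551642006 421
   corners [[472.6000061035156, -31.200000762939453], [476.29998779296875, -295.70001220703125], [534.5, -294.8999938964844], [530.7000122070312, -30.399999618530273]]
small ((402.0936584472656, -232.10736083984375), (423.35028076171875, 45.239601135253906), 64.56570434570312) zmed 0.004345710611528997 256
   corners [[290.79998779296875, -413.6000061035156], [331.6000061035156, -433.0], [513.4000244140625, -50.70000076293945], [472.6000061035156, -31.200000762939453]]
head ((443.3149108886719, 280.4307556152344), (57.28761672973633, 120.7355728149414), 0.484092652797699) zmed 0.09126934531702169 1279
   corners [[414.20001220703125, 340.6000061035156], [415.20001220703125, 219.8000030517578], [472.5, 220.3000030517578], [471.3999938964844, 341.0]]
plug [0.52018155 0.24571004 0.11325369] 137
eyecup [0.53153298 0.3096577  0.14362794] [ 0.47257554 -0.03123346  0.10914682] [0.56168457 0.33633764 1.4735779 ] 298
lid [ 0.47257554 -0.09931169  0.10010225] [0.61238962 0.0988322  1.4735779 ]
[ 0.47257554 -0.03123346  1.4735779 ] 19
bottle [0.63808134 0.41602463 0.0969808 ] 1.4735779013510606
lens [0.71109791 0.26113148 0.03789385] 1.4735779013510606
can [0.75574189 0.01485027 0.06164312] 1.4735779013510606
```

View pics/c1.png

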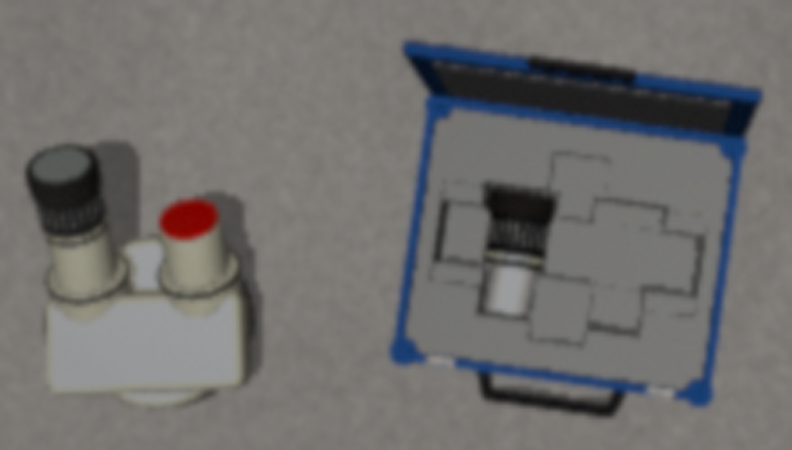

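Crop: eyepiece (eyecup disc at about 62,165 in the crop) in the left tube, plug at (190,218), empty trough on the right of the case. Next I'll refine the numbers and plan the approach.

```bash
cat >> h.py <<'E'
def tool(yaw,tilt=0,flip=False):
    """tool y = pointing dir: down, tilted forward by tilt; jaws x along horizontal normal to heading yaw"""
    h=np.array([np.cos(yaw),np.sin(yaw),0]); z=np.array([0,0,1.]); l=np.cross(z,h)
    y=np.sin(tilt)*h-np.cos(tilt)*z; x=l*(-1 if flip else 1)
    return np.stack([x,y,np.cross(x,y)],1)
def plan(p,Rt):
    o=get_obs(); R0=R.from_quat(o['orientation']).as_matrix(); dp=np.array(p)-o['ee_pos']
    rv=R.from_matrix(R0.T@Rt).as_rotvec(); t=R0.T@dp*1000
    print('t',round(o['t'],2),'pos',o['ee_pos'].round(4),'travel',t.round(1).tolist(),'twist',rv.round(4).tolist(),'rows',round(max(np.linalg.norm(t)/62.5,np.degrees(np.linalg.norm(rv))/10.7),1),'w',round(o['width'],4),'F',o['wrist_force'].round(1),'q',o['qpos'].round(2))
E
python3 - <<'E'
from h import *
p,d,X=load('top'); p=p.astype(int); ok=d>0
v,u=np.mgrid[:480,:640]
box=lambda a,b,c,e:ok&(u>=a)&(u<b)&(v>=c)&(v<e)
m=box(420,500,235,275)&((p.max(-1)<75)|(p.min(-1)>150)); P=X[m]; r=cv2.minAreaRect((P[:,:2]*1000).astype(np.float32)); print('plate',r,P[:,2].mean())
w=m&(p.min(-1)>150)&box(440,480,235,275); print('disc',X[w].mean(0),w.sum())
dk=m&(p.max(-1)<75); Q=X[dk][:,:2]; c=Q.mean(0); e,V=np.linalg.eigh(np.cov((Q-c).T)); print(c,'axis',V[:,1],np.degrees(np.arctan2(V[1,1],V[0,1])))
m=box(160,190,228,262)&(X[...,2]>.12); P=X[m]; print('eyecup hi',P.mean(0),P.min(0),P.max(0),m.sum())
for z0 in(.095,.105,.115,.125,.132,.137):
    P=X[box(155,192,225,275)&(abs(X[...,2]-z0)<.004)]; print(z0,len(P),P[:,:2].min(0).round(3),P[:,:2].max(0).round(3))
m=box(255,375,190,240)&(X[...,2]>.1)
for z0 in (.12,.16,.2,.235,.245):
    P=X[m&(abs(X[...,2]-z0)<.006)]; print('lid',z0,len(P),P.mean(0) if len(P) else 0,P[:,2].max() if len(P) else 0)
print('R0',R.from_quat(get_obs()['orientation']).as_matrix().round(2))
for fl in(False,True): plan([0.47,0.316,0.25],tool(0,np.radians(40),fl))
E
```

```text
plate ((499.726806640625, -328.341796875), (163.1491241455078, 58.60188674926758), 84.66511535644531) 0.005595136093085191
disc [ 0.4998507  -0.32918804  0.0058947 ] 242
[ 0.49927354 -0.3280327 ] axis [0.09223655 0.99573712] 84.70771248821636
eyecup hi [0.53606365 0.31398637 0.13755535] [0.50077729 0.29493617 0.12018215] [0.56678757 0.33813856 0.15841054] 496
0.095 94 [0.469 0.286] [0.505 0.338]
0.105 82 [0.47  0.297] [0.516 0.332]
0.115 80 [0.49  0.296] [0.567 0.334]
0.125 102 [0.501 0.296] [0.567 0.336]
0.132 129 [0.509 0.295] [0.566 0.338]
0.137 135 [0.514 0.295] [0.562 0.338]
lid 0.12 62 [0.58270594 0.00311417 0.11965047] 0.1258741139741193
lid 0.16 73 [ 0.58388993 -0.00245744  0.16019952] 0.16598924010802474
lid 0.2 75 [ 0.58569038 -0.00371305  0.2006696 ] 0.20573669160381813
lid 0.235 324 [ 0.59164828 -0.00266924  0.23698646] 0.24098456633613363
lid 0.245 140 [0.59346158 0.00587126 0.24181608] 0.25087573182712775
R0 [[ 0.25 -0.   -0.97]
 [ 0.97 -0.    0.25]
 [-0.   -1.   -0.  ]]
t 0.1 pos [0.1687 0.653  0.2303] travel [-251.0, -19.2, -376.0] twist [-0.6945, -0.2418, -0.09] rows 7.2 w 0.0855 F [0.7 1.  0. ] q [-1.35  0.47 -0.05  1.53  0.02  1.14 -0.08]
t 0.1 pos [0.1687 0.653  0.2303] travel [-251.0, -19.2, -376.0] twist [0.1286, 2.7268, -0.9927] rows 15.6 w 0.0855 F [0.7 1.  0. ] q [-1.35  0.47 -0.05  1.53  0.02  1.14 -0.08]
```

Run:
```python
from h import *
plan([0.444,0.316,0.220],tool(0,np.radians(40)))
```

```text
t 0.1 pos [0.1687 0.653  0.2303] travel [-257.4, 10.8, -350.8] twist [-0.6945, -0.2418, -0.09] rows 7.0 w 0.0855 F [0.7 1.  0. ] q [-1.35  0.47 -0.05  1.53  0.02  1.14 -0.08]
```

>>> drive_tool --moves '[{"travel": [-257.4,10.8,-350.8],"twist": [-0.6945,-0.2418,-0.09],"fingers": 75},{"travel": [-257.4,10.8,-350.8],"twist": [-0.6945,-0.2418,-0.09],"fingers": 75},{"travel": [-257.4,10.8,-350.8],"twist": [-0.6945,-0.2418,-0.09],"fingers": 75},{"travel": [-257.4,10.8,-350.8],"twist": [-0.6945,-0.2418,-0.09],"fingers": 75},{"travel": [-257.4,10.8,-350.8],"twist": [-0.6945,-0.2418,-0.09],"fingers": 75},{"travel": [-257.4,10.8,-350.8],"twist": [-0.6945,-0.2418,-0.09],"fingers": 75},{"travel": [-257.4,10.8,-350.8],"twist": [-0.6945,-0.2418,-0.09],"fingers": 75},{"travel": [-257.4,10.8,-350.8],"twist": [-0.6945,-0.2418,-0.09],"fingers": 75}]' --grip_force 40

```text
t: 1.1
ee_pos: [0.4462, 0.3107, 0.2201]
orientation: [0.644, 0.638, -0.297, -0.3]
wrist_force: [-0.6, 0.6, -0.6]
width: 0.0604
```

Run:
```python
from h import *
p,d,X=snap('wrist','w1'); save(p,'w1'); plan([0.444,0.316,0.220],tool(0,np.radians(40)))
print(d[::60,::80].round(2))
```

```text
t 1.15 pos [0.4449 0.3141 0.2203] travel [1.9, -0.3, 0.9] twist [-0.0001, -0.0046, -0.0015] rows 0.0 w 0.0604 F [0.1 0.2 0.9] q [-1.31  0.12  0.33  2.25  1.04  0.62 -0.25]
[[0.25 0.25 0.25 0.25 0.25 0.25 0.25 0.25]
 [0.24 0.25 0.28 0.22 0.21 0.29 0.28 0.28]
 [0.29 0.26 0.33 0.23 0.23 0.34 0.33 0.33]
 [0.34 0.33 0.41 0.26 0.25 0.41 0.41 0.41]
 [0.34 0.35 0.52 0.52 0.27 0.4  0.48 0.47]
 [0.31 0.32 2.25 0.13 2.24 0.13 2.23 2.21]
 [0.29 0.29 0.1  2.03 2.02 0.08 0.1  2.01]
 [1.86 0.07 1.85 0.06 0.07 0.07 0.1  0.07]]
```

View pics/w1.png

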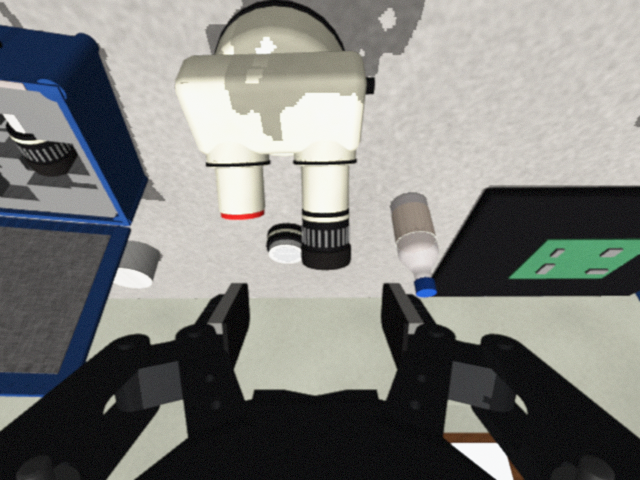

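The wrist view shows the eyepiece body at about cols 303-349, rows 218-245, with the plug at (242,215) and the fingertips at (240,300) and (390,300). I'll measure its axis in the tool frame.

Run:
```python
from h import *
p,d,X=load('w1')
Rt=tool(0,np.radians(40)); n=Rt[:,1]; a=np.array([np.cos(np.radians(40)),0,np.sin(np.radians(40))])
for r in range(165,272,8):
    row=X[r,285:370]; h=row@-n; ok=(d[r,285:370]>0)&(row[:,2]>.08)
    P=row[ok]
    if len(P)<5: continue
    A=np.c_[2*P[:,1],2*(P@n),np.ones(len(P))]; s=np.linalg.lstsq(A,P[:,1]**2+(P@n)**2,rcond=None)[0]
    print(r,'ymin/max',P[:,1].min().round(4),P[:,1].max().round(4),'circ y',s[0].round(4),'n',s[1].round(4),'rad',np.sqrt(s[2]+s[0]**2+s[1]**2).round(4),'along',(P@a).mean().round(4), p[r,326])
c=np.array([.528,.316,.118]); print('expected mid: n',c@n,'along',c@a)
print('plug', X[205:217,225:255].reshape(-1,3).mean(0))
```

```text
165 ymin/max 0.2974 0.3369 circ y 0.3164 n 0.2454 rad 0.0191 along 0.4305 [194 192 180]
173 ymin/max 0.2992 0.3371 circ y 0.3178 n 0.2503 rad 0.0189 along 0.4369 [249 249 241]
181 ymin/max 0.299 0.3372 circ y 0.3178 n 0.2505 rad 0.0191 along 0.443 [248 249 240]
189 ymin/max 0.2989 0.3373 circ y 0.3181 n 0.2507 rad 0.0191 along 0.4492 [248 249 240]
197 ymin/max 0.2988 0.3364 circ y 0.3182 n 0.2506 rad 0.0191 along 0.4554 [249 249 241]
205 ymin/max 0.2995 0.3365 circ y 0.3183 n 0.2504 rad 0.0188 along 0.4618 [249 249 242]
213 ymin/max 0.2984 0.3375 circ y 0.3182 n 0.2509 rad 0.0197 along 0.4682 [86 86 84]
221 ymin/max 0.2993 0.3379 circ y 0.3185 n 0.2495 rad 0.019 along 0.4747 [233 234 213]
229 ymin/max 0.2982 0.339 circ y 0.3185 n 0.2508 rad 0.02 along 0.4814 [42 40 44]
237 ymin/max 0.2979 0.3379 circ y 0.3186 n 0.2507 rad 0.02 along 0.488 [146 145 142]
245 ymin/max 0.2978 0.34 circ y 0.3186 n 0.2509 rad 0.0201 along 0.4951 [145 143 143]
253 ymin/max 0.2967 0.3402 circ y 0.3187 n 0.2508 rad 0.0215 along 0.5013 [29 26 26]
261 ymin/max 0.2977 0.3387 circ y 0.3189 n 0.2505 rad 0.0214 along 0.508 [37 36 34]
269 ymin/max 0.3099 0.3263 circ y 0.3188 n 0.2386 rad 0.01 along 0.5138 [64 64 59]
expected mid: n 0.2489986136264533 along 0.48032040390983205
plug [0.50663245 0.2507203  0.12023565]
```

```bash
cat >> h.py <<'E'
A=np.array([np.cos(np.radians(40)),0,np.sin(np.radians(40))]); N=np.array([np.sin(np.radians(40)),0,-np.cos(np.radians(40))])
def P40(al,n,y=.3185): return A*al+N*n+np.array([0,y,0])
E
python3 - <<'E'
from h import *
T=tool(0,np.radians(40)); print(P40(.484,.2697))
plan(P40(.484,.2),T); plan(P40(.484,.2697),T)
E
```

```text
[0.54412533 0.3185     0.10450702]
t 1.15 pos [0.4449 0.3141 0.2203] travel [4.5, 82.8, -1.6] twist [-0.0001, -0.0046, -0.0015] rows 1.3 w 0.0604 F [0.1 0.2 0.9] q [-1.31  0.12  0.33  2.25  1.04  0.62 -0.25]
t 1.15 pos [0.4449 0.3141 0.2203] travel [4.6, 152.5, -1.6] twist [-0.0001, -0.0046, -0.0015] rows 2.4 w 0.0604 F [0.1 0.2 0.9] q [-1.31  0.12  0.33  2.25  1.04  0.62 -0.25]
```

>>> drive_tool --moves '[{"travel": [2.5,60,-2.4],"twist": [0,0,0],"fingers": 75},{"travel": [2.5,100,-2.4],"twist": [0,0,0],"fingers": 75},{"travel": [2.5,130,-2.4],"twist": [0,0,0],"fingers": 75},{"travel": [2.5,152.8,-2.4],"twist": [0,0,0],"fingers": 75},{"travel": [2.5,152.8,-2.4],"twist": [0,0,0],"fingers": 75},{"travel": [2.5,152.8,-2.4],"twist": [0,0,0],"fingers": 255},{"travel": [2.5,152.8,-2.4],"twist": [0,0,0],"fingers": 255},{"travel": [2.5,152.8,-2.4],"twist": [0,0,0],"fingers": 255}]' --grip_force 40

```text
t: 2.15
ee_pos: [0.5436, 0.3189, 0.1056]
orientation: [0.641, 0.641, -0.298, -0.3]
wrist_force: [-4.9, -3.6, 5.4]
width: 0.0388
```

Run:
```python
from h import *
plan(P40(.484,.2697),tool(0,np.radians(40)))
```

```text
t 2.15 pos [0.5436 0.3189 0.1056] travel [-0.4, 1.2, 0.3] twist [0.0004, -0.0022, 0.0015] rows 0.0 w 0.0388 F [-4.9 -3.6  5.4] q [-1.2   0.46  0.47  2.2   1.49  0.29 -0.68]
```

>>> drive_tool --moves '[{"travel": [0,0,-3],"twist": [0,0,0],"fingers": 255},{"travel": [0,0,-9],"twist": [0,0,0],"fingers": 255},{"travel": [0,0,-17],"twist": [0,0,0],"fingers": 255},{"travel": [0,0,-25],"twist": [0,0,0],"fingers": 255},{"travel": [0,0,-34],"twist": [0,0,0],"fingers": 255},{"travel": [0,0,-43],"twist": [0,0,0],"fingers": 255},{"travel": [0,0,-52],"twist": [0,0,0],"fingers": 255},{"travel": [0,0,-60],"twist": [0,0,0],"fingers": 255}]' --grip_force 50

```text
t: 3.15
ee_pos: [0.5899, 0.3205, 0.1441]
orientation: [0.64, 0.642, -0.298, -0.3]
wrist_force: [0.8, 0.7, -1.1]
width: 0.0389
```

Run:
```python
from h import *
plan([.55,.25,.27],tool(np.radians(-9.2)))
```

```text
t 3.15 pos [0.5899 0.3205 0.1441] travel [-70.0, -122.3, -50.4] twist [0.6965, 0.1549, 0.0601] rows 3.8 w 0.0389 F [ 0.8  0.7 -1.1] q [-1.09  0.43  0.41  2.1   1.2   0.31 -0.29]
```

Run:
```python
from h import *
plan([.48,.06,.24],tool(np.radians(-9.2)))
```

```text
t 3.15 pos [0.5899 0.3205 0.1441] travel [-260.0, -145.1, 22.4] twist [0.6965, 0.1549, 0.0601] rows 4.8 w 0.0389 F [ 0.8  0.7 -1.1] q [-1.09  0.43  0.41  2.1   1.2   0.31 -0.29]
```

>>> drive_tool --moves '[{"travel": [0,-40,-33],"twist": [0,0,0],"fingers": 255},{"travel": [0,-75,-60],"twist": [0.1,0,0],"fingers": 255},{"travel": [-55,-92,-40],"twist": [0.25,0.05,0.02],"fingers": 255},{"travel": [-110,-110,-20],"twist": [0.4,0.09,0.035],"fingers": 255},{"travel": [-165,-125,0],"twist": [0.55,0.12,0.05],"fingers": 255},{"travel": [-215,-140,15],"twist": [0.6965,0.1549,0.06],"fingers": 255},{"travel": [-260,-145,22],"twist": [0.6965,0.1549,0.06],"fingers": 255},{"travel": [-260,-145,22],"twist": [0.6965,0.1549,0.06],"fingers": 255}]'

```text
t: 4.15
ee_pos: [0.4796, 0.0549, 0.2405]
orientation: [0.541, 0.456, -0.456, -0.54]
wrist_force: [0.1, 0.8, -2.0]
width: 0.0385
```

Run:
```python
from h import *
plan([.4914,-.0185,.20],tool(np.radians(-9.2)))
p,d,X=snap('wrist','w2'); save(p,'w2')
```

```text
t 4.15 pos [0.4796 0.0549 0.2405] travel [-70.3, 40.7, -23.9] twist [0.0015, -0.0091, -0.002] rows 1.4 w 0.0385 F [ 0.1  0.8 -2. ] q [-0.33  0.14  0.14  1.97 -0.02  1.03  1.22]
```

View pics/w2.png

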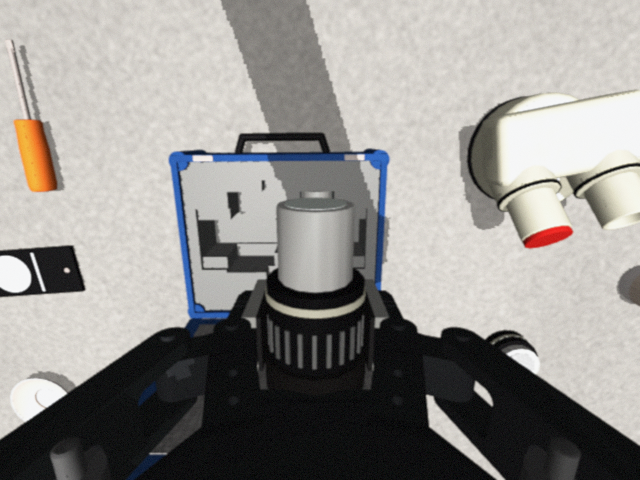

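The view shows the eyepiece held straight, barrel at (315,245), over the case, with the front rim at row 158, sides at cols 180 and 380, and the empty slot at (225,240). I'll refine the case pose and the grip offset from this depth.

Run:
```python
from h import *
p,d,X=load('w2'); p=p.astype(int)
v,u=np.mgrid[:480,:640]; ok=d>0
blue=ok&(p[...,2]>p[...,0]+40)&(X[...,2]>.06)&(X[...,2]<.075)&(u<400)&(u>150)&(v<325)
P=X[blue]; r=cv2.minAreaRect((P[:,:2]*1000).astype(np.float32)); print(r, 'z',np.median(P[:,2]))
print('c', cv2.boxPoints(r).round(1).tolist())
c=np.array([.497,.016]); yaw=np.radians(-9.2); 
Rc=np.array([[np.cos(yaw),-np.sin(yaw)],[np.sin(yaw),np.cos(yaw)]])
L=np.concatenate([(X[...,:2]-c)@Rc,X[...,2:]],-1)*1000
b=blue
def edge(sel,ax,fn,name,by):
    # per bin extreme -> line
    Q=L[sel]; k=np.round(Q[:,by]/6); E=np.array([[Q[k==i,by].mean(),fn(Q[k==i,ax])] for i in np.unique(k) if (k==i).sum()>1])
    f=np.polyfit(E[:,0],E[:,1],1); print(name,'slope',f[0].round(4),'med',np.median(E[:,1]).round(1),'at0',f[1].round(1),len(E))
edge(b&(abs(L[...,1])<80)&(L[...,0]<-60),0,np.min,'front outer x(-84)',1)
edge(b&(abs(L[...,1])<80)&(L[...,0]<-60),0,np.max,'front inner x(-78)',1)
edge(b&(L[...,0]<40)&(L[...,0]>-70)&(L[...,1]>60),1,np.max,'left outer(101)',0)
edge(b&(L[...,0]<40)&(L[...,0]>-70)&(L[...,1]<-60),1,np.min,'right outer(-101)',0)
edge(b&(L[...,0]<40)&(L[...,0]>-70)&(L[...,1]<-60),1,np.max,'right inner(-95)',0)
lo=ok&(L[...,2]<50)&(L[...,2]>10)&(abs(L[...,1])<90)&(abs(L[...,0])<75)
Q=L[lo]; 
for x in (-45,-40,-35,-30,-26): 
    s=Q[(abs(Q[:,0]-x)<2)&(Q[:,1]<-5)]; print('slot',x,len(s),s[:,1].min().round(1) if len(s) else 0,s[:,1].max().round(1) if len(s) else 0, np.median(s[:,2]) if len(s) else 0)
# eyepiece in tool frame
o=get_obs(); R0=R.from_quat(o['orientation']).as_matrix(); T=(X-o['ee_pos'])@R0*1000
for rr in range(205,300,10):
    s=T[rr,268:362][(d[rr,268:362]<.3)&(d[rr,268:362]>0)]
    if len(s)<6: continue
    a=np.c_[2*s[:,0],2*s[:,1],np.ones(len(s))]; f=np.linalg.lstsq(a,s[:,0]**2+s[:,1]**2,rcond=None)[0]
    print(rr,'tool cx',f[0].round(1),'cy',f[1].round(1),'rad',np.sqrt(f[2]+f[0]**2+f[1]**2).round(1),'z',s[:,2].mean().round(1), 'top',s[:,1].min().round(1))
s=T[150:260,290:340][(d[150:260,290:340]<.3)&(d[150:260,290:340]>0)]; print('barrel end z', np.percentile(s[:,2],[1,50,97,99]))
```

```text
((499.2820739746094, 17.247108459472656), (204.5086669921875, 173.92149353027344), 80.57791137695312) z 0.06737308661083241
c [[396.79998779296875, -69.4000015258789], [568.2999877929688, -97.9000015258789], [601.7999877929688, 103.9000015258789], [430.20001220703125, 132.39999389648438]]
front outer x(-84) slope 0.0037 med -81.8 at0 -81.8 22
front inner x(-78) slope -0.0037 med -76.0 at0 -75.9 22
left outer(101) slope -0.0023 med 102.4 at0 102.2 20
right outer(-101) slope -0.0037 med -98.9 at0 -98.8 20
right inner(-95) slope -0.0279 med -93.1 at0 -93.0 20
slot -45 51 -50.4 -5.0 43.26407982447095
slot -40 124 -50.8 -5.1 30.908381220731695
slot -35 155 -50.8 -5.4 16.274194750193093
slot -30 172 -50.9 -5.6 16.39815435861078
slot -26 160 -50.8 -5.7 16.73172739823481
205 tool cx -2.9 cy -1.9 rad 22.3 z 47.3 top -24.6
215 tool cx -2.8 cy -18.3 rad 14.2 z 45.1 top -33.3
225 tool cx -2.5 cy -18.0 rad 14.4 z 41.5 top -33.5
235 tool cx -2.9 cy -18.1 rad 14.4 z 37.9 top -33.3
245 tool cx -2.7 cy -17.8 rad 14.5 z 34.2 top -33.1
255 tool cx -2.7 cy -18.0 rad 14.4 z 30.4 top -32.9
265 tool cx -2.9 cy -17.9 rad 14.5 z 26.7 top -33.2
275 tool cx -2.9 cy -15.2 rad 16.8 z 21.5 top -33.3
285 tool cx -2.8 cy -12.3 rad 19.6 z 18.4 top -32.8
295 tool cx -2.7 cy -12.8 rad 22.6 z 16.4 top -35.6
barrel end z [29.53136688 40.71831509 47.49401092 47.57782258]
```

```bash
cat >> h.py <<'E'
C=np.array([.4983,.0167]); YAW=np.radians(-9.3)
def case(x,y,c=None):
    c=C if c is None else c
    return c+np.array([np.cos(YAW)*x-np.sin(YAW)*y, np.sin(YAW)*x+np.cos(YAW)*y])
E
python3 - <<'E'
from h import *
print(case(1,-35)); plan([*case(1,-35),.13],tool(YAW))
E
```

```text
[ -4.17097802 -34.6848539 ]
t 4.2 pos [0.48   0.0578 0.2405] travel [-35034.1, 132.6, -1138.1] twist [0.0018, -0.0032, -0.0006] rows 560.8 w 0.0386 F [-0.3  0.5 -1.3] q [-0.33  0.14  0.14  1.97 -0.02  1.03  1.22]
```

>>> drive_tool --moves '[{"travel": [-40,0,-13],"twist": [0,0,0],"fingers": 255},{"travel": [-74.8,10,-26],"twist": [0,0,0],"fingers": 255},{"travel": [-74.8,50,-26],"twist": [0,0,0],"fingers": 255},{"travel": [-74.8,80,-26],"twist": [0,0,0],"fingers": 255},{"travel": [-74.8,100,-26],"twist": [0,0,0],"fingers": 255},{"travel": [-74.8,100,-26],"twist": [0,0,0],"fingers": 255},{"travel": [-74.8,100,-26],"twist": [0,0,0],"fingers": 255}]'

```text
t: 5.08
ee_pos: [0.4946, -0.0179, 0.141]
orientation: [0.539, 0.459, -0.458, -0.538]
wrist_force: [-0.2, 0.7, -0.9]
width: 0.0386
```

```bash
sed -i 's/return c+np.array(\[np.cos(YAW)/x=x\/1000; y=y\/1000; return c+np.array([np.cos(YAW)/' h.py
python3 - <<'E'
from h import *
plan([*case(1,-35),.13],tool(YAW))
o=get_obs()
p,d,X=snap('wrist','w3'); save(p,'w3'); p=p.astype(int)
R0=R.from_quat(o['orientation']).as_matrix(); T=(X-o['ee_pos'])@R0*1000
near=(d<.3)&(d>0)&(abs(T[...,0])<30)
for z0 in (25,30,35,40,44):
    s=T[near&(abs(T[...,2]-z0)<1.5)&(T[...,1]<-20)]
    if len(s)<6: continue
    a=np.c_[2*s[:,0],2*s[:,1],np.ones(len(s))]; f=np.linalg.lstsq(a,s[:,0]**2+s[:,1]**2,rcond=None)[0]
    print('z',z0,'cx',f[0].round(1),'cy',f[1].round(1),'rad',np.sqrt(f[2]+f[0]**2+f[1]**2).round(1))
s=T[near&(T[...,1]<-25)&(T[...,2]>20)]; print('end z',np.percentile(s[:,2],[97,99.5]))
yy=np.round(X[...,2]*1000)
c=np.array([.4983,.0167]); Rc=np.array([[np.cos(YAW),-np.sin(YAW)],[np.sin(YAW),np.cos(YAW)]])
L=np.concatenate([(X[...,:2]-c)@Rc,X[...,2:]],-1)*1000
b=(d>0)&(p[...,2]>p[...,0]+40)&(L[...,2]>60)&(L[...,2]<75)
def edge(sel,ax,fn,name,by):
    Q=L[sel]; k=np.round(Q[:,by]/6); E=np.array([[Q[k==i,by].mean(),fn(Q[k==i,ax])] for i in np.unique(k) if (k==i).sum()>1])
    if len(E)<3: return
    f=np.polyfit(E[:,0],E[:,1],1); print(name,'slope',f[0].round(4),'med',np.median(E[:,1]).round(1),len(E))
edge(b&(abs(L[...,1])<80)&(L[...,0]<-60),0,np.min,'front outer x(-84)',1)
edge(b&(abs(L[...,1])<80)&(L[...,0]<-60),0,np.max,'front inner x(-78)',1)
edge(b&(L[...,0]<40)&(L[...,0]>-70)&(L[...,1]>60),1,np.max,'left outer(101)',0)
edge(b&(L[...,0]<40)&(L[...,0]>-70)&(L[...,1]<-60),1,np.min,'right outer(-101)',0)
E
```

```text
t 5.08 pos [ 0.4946 -0.0179  0.141 ] travel [-0.2, 11.0, 1.0] twist [0.0022, 0.0017, -0.0006] rows 0.2 w 0.0386 F [-0.2  0.7 -0.9] q [-0.21  0.28  0.19  2.06 -0.07  0.8   1.43]
z 25 cx -0.0 cy -17.9 rad 14.4
z 30 cx 0.0 cy -18.1 rad 14.4
z 35 cx 0.0 cy -18.2 rad 14.3
z 40 cx 0.1 cy -18.1 rad 14.4
z 44 cx 0.0 cy -18.4 rad 14.2
end z [47.20074531 47.54374396]
front outer x(-84) slope -0.0009 med -82.6 26
front inner x(-78) slope -0.006 med -77.2 26
left outer(101) slope -0.0027 med 102.0 20
right outer(-101) slope -0.0005 med -100.0 20
```

View pics/w3.png

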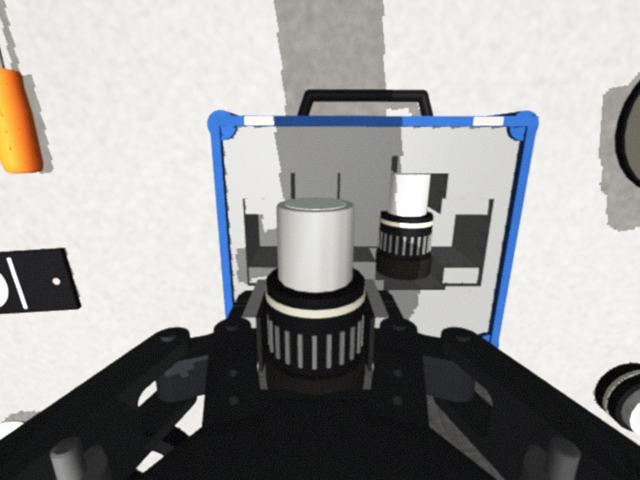

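The view shows the slot edges at cols 293 and 338 around the barrel (277-353), so it is well centred, and the packed eyepiece at (405,225). I'll apply the small offset and lower it.

```bash
sed -i 's/C=np.array(\[.4983,.0167\]); YAW=np.radians(-9.3)/C=np.array([.4995,.0175]); YAW=np.radians(-9.35)/' h.py
python3 - <<'E'
from h import *
plan([*case(1.5,-35),.045],tool(YAW))
E
```

```text
t 5.12 pos [ 0.4947 -0.0182  0.1412] travel [1.1, 96.2, -0.2] twist [0.0027, 0.002, -0.0006] rows 1.5 w 0.0384 F [ 0.3 -0.5 -1. ] q [-0.21  0.28  0.19  2.06 -0.07  0.8   1.43]
```

>>> drive_tool --moves '[{"travel": [1.1,20,-0.2],"twist": [0.002,0.002,0],"fingers": 255},{"travel": [1.1,45,-0.2],"twist": [0.002,0.002,0],"fingers": 255},{"travel": [1.1,65,-0.2],"twist": [0.002,0.002,0],"fingers": 255},{"travel": [1.1,80,-0.2],"twist": [0.002,0.002,0],"fingers": 255},{"travel": [1.1,90,-0.2],"twist": [0.002,0.002,0],"fingers": 255},{"travel": [1.1,95,-0.2],"twist": [0.002,0.002,0],"fingers": 255},{"travel": [1.1,95,-0.2],"twist": [0.002,0.002,0],"fingers": 255}]'

```text
t: 6.0
ee_pos: [0.4941, -0.0182, 0.0452]
orientation: [-0.539, -0.456, 0.458, 0.54]
wrist_force: [-0.1, -0.5, -1.5]
width: 0.0385
```

Run:
```python
from h import *
plan([*case(1.5,-35),.013],tool(YAW))
```

```text
t 6.0 pos [ 0.4941 -0.0182  0.0452] travel [1.1, 32.2, -1.0] twist [-0.0015, -0.0015, -0.0014] rows 0.5 w 0.0385 F [-0.1 -0.5 -1.5] q [-0.18  0.44  0.16  2.12 -0.12  0.59  1.47]
```

>>> drive_tool --moves '[{"travel": [0.9,6,-0.8],"twist": [0,0,0],"fingers": 255},{"travel": [0.9,12,-0.8],"twist": [0,0,0],"fingers": 255},{"travel": [0.9,18,-0.8],"twist": [0,0,0],"fingers": 255},{"travel": [0.9,24,-0.8],"twist": [0,0,0],"fingers": 255},{"travel": [0.9,29,-0.8],"twist": [0,0,0],"fingers": 255},{"travel": [0.9,29,-0.8],"twist": [0,0,0],"fingers": 255}]'

```text
t: 6.75
ee_pos: [0.4945, -0.0175, 0.0157]
orientation: [-0.539, -0.456, 0.458, 0.54]
wrist_force: [0.2, 0.4, -1.5]
width: 0.0383
```

>>> drive_tool --moves '[{"travel": [0,1,0],"twist": [0,0,0],"fingers": 255},{"travel": [0,2,0],"twist": [0,0,0],"fingers": 255},{"travel": [0,2.6,0],"twist": [0,0,0],"fingers": 255},{"travel": [0,2.6,0],"twist": [0,0,0],"fingers": 255}]'

```text
t: 7.25
ee_pos: [0.4951, -0.0175, 0.0139]
orientation: [0.539, 0.457, -0.458, -0.539]
wrist_force: [-0.1, 0.0, 2.9]
width: 0.0388
```

>>> drive_tool --moves '[{"travel": [0,0,0],"twist": [0,0,0],"fingers": 100},{"travel": [0,0,0],"twist": [0,0,0],"fingers": 100},{"travel": [0,0,0],"twist": [0,0,0],"fingers": 100},{"travel": [0,0,0],"twist": [0,0,0],"fingers": 100},{"travel": [0,-40,0],"twist": [0,0,0],"fingers": 100},{"travel": [0,-90,0],"twist": [0,0,0],"fingers": 100},{"travel": [0,-150,0],"twist": [0,0,0],"fingers": 50},{"travel": [0,-150,0],"twist": [0,0,0],"fingers": 0}]'

```text
t: 8.25
ee_pos: [0.4984, -0.0173, 0.1681]
orientation: [0.541, 0.459, -0.455, -0.537]
wrist_force: [0.6, -0.2, -0.7]
width: 0.0839
```

Run:
```python
from h import *
plan([*case(0,-35),.20],tool(YAW))
p,d,X=snap('wrist','w4'); save(p,'w4')
```

```text
t 8.25 pos [ 0.4984 -0.0173  0.1681] travel [-0.5, -31.9, 4.3] twist [0.0086, -0.0017, 0.0014] rows 0.5 w 0.0839 F [ 0.6 -0.2 -0.7] q [-0.22  0.25  0.2   2.03 -0.07  0.86  1.42]
```

View pics/w4.png

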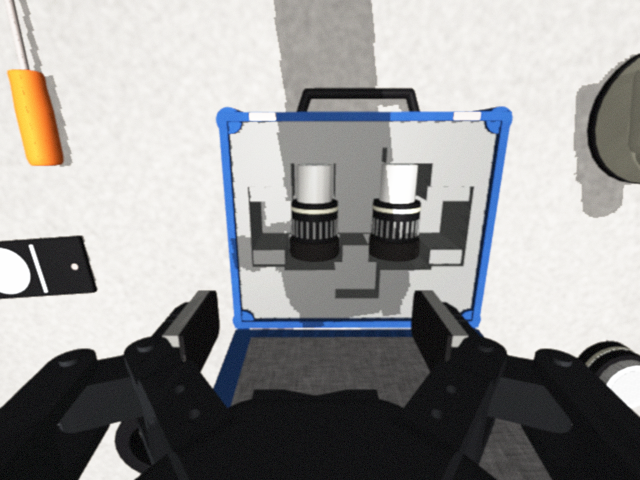

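The view shows both eyepieces lying alike, at (315,210) and (397,210) in the same rows, level and home. Next is the plate.

Run:
```python
from h import *
plan([.502,-.327,.2],tool(np.radians(-95.3)))
p,d,X=load('w4'); p=p.astype(int)
Rc=np.array([[np.cos(YAW),-np.sin(YAW)],[np.sin(YAW),np.cos(YAW)]])
L=np.concatenate([(X[...,:2]-C)@Rc,X[...,2:]],-1)*1000
b=(d>0)&(p[...,2]>p[...,0]+40)&(L[...,2]>60)&(L[...,2]<75)
def edge(sel,ax,fn,name,by):
    Q=L[sel]; k=np.round(Q[:,by]/6); E=np.array([[Q[k==i,by].mean(),fn(Q[k==i,ax])] for i in np.unique(k) if (k==i).sum()>1])
    f=np.polyfit(E[:,0],E[:,1],1); print(name,'slope',f[0].round(4),'med',np.median(E[:,1]).round(1),len(E))
edge(b&(abs(L[...,1])<80)&(L[...,0]<-60),0,np.min,'front outer x(-84)',1)
edge(b&(abs(L[...,1])<80)&(L[...,0]<-60),0,np.max,'front inner x(-78)',1)
edge(b&(abs(L[...,1])<60)&(L[...,0]>60),0,np.min,'hinge inner x(78)',1)
edge(b&(L[...,0]<60)&(L[...,0]>-70)&(L[...,1]>60),1,np.max,'left outer(101)',0)
edge(b&(L[...,0]<60)&(L[...,0]>-70)&(L[...,1]<-60),1,np.min,'right outer(-101)',0)
h=L[...,2]
for y in(-35,35):
    s=L[(d>0)&(abs(L[...,1]-y)<4)&(L[...,0]>-60)&(L[...,0]<60)]; i=np.argsort(s[:,0]); s=s[i]
    print(y,[(x,np.median(s[abs(s[:,0]-x)<1.5,2]).round(1) if (abs(s[:,0]-x)<1.5).any() else None) for x in range(-54,46,4)])
# recess: ledge height 56 vs top 62
for x in(-28,-24): 
    s=L[(d>0)&(abs(L[...,0]-x)<3)&(abs(h-56)<2)]; print('ledge y',x,s[:,1].min().round(1),s[:,1].max().round(1),len(s))
```

```text
t 8.3 pos [ 0.4965 -0.0172  0.1656] travel [-304.7, -34.2, -56.4] twist [0.0025, 1.4987, 0.0026] rows 8.0 w 0.0854 F [-0.5  0.8 -0.8] q [-0.22  0.25  0.2   2.03 -0.07  0.86  1.42]
front outer x(-84) slope -0.0133 med -83.6 24
front inner x(-78) slope 0.0006 med -78.2 24
hinge inner x(78) slope -0.0014 med 77.3 18
left outer(101) slope 0.0012 med 100.8 23
right outer(-101) slope 0.0011 med -100.9 23
-35 [(-54, np.float64(61.6)), (-50, np.float64(61.4)), (-46, np.float64(42.4)), (-42, np.float64(45.1)), (-38, np.float64(45.0)), (-34, np.float64(45.2)), (-30, np.float64(45.3)), (-26, np.float64(45.2)), (-22, np.float64(45.2)), (-18, np.float64(45.0)), (-14, np.float64(50.1)), (-10, np.float64(50.6)), (-6, np.float64(255.5)), (-2, np.float64(50.1)), (2, np.float64(50.3)), (6, np.float64(50.5)), (10, np.float64(50.3)), (14, np.float64(50.2)), (18, np.float64(51.9)), (22, np.float64(52.1)), (26, np.float64(52.3)), (30, np.float64(52.0)), (34, np.float64(53.8)), (38, np.float64(61.7)), (42, np.float64(61.5))]
35 [(-54, np.float64(61.6)), (-50, np.float64(61.6)), (-46, np.float64(44.4)), (-42, np.float64(45.1)), (-38, np.float64(45.2)), (-34, np.float64(45.2)), (-30, np.float64(45.2)), (-26, np.float64(45.2)), (-22, np.float64(45.1)), (-18, np.float64(45.1)), (-14, np.float64(50.2)), (-10, np.float64(232.2)), (-6, np.float64(241.9)), (-2, np.float64(50.4)), (2, np.float64(50.7)), (6, np.float64(237.1)), (10, np.float64(237.3)), (14, np.float64(236.4)), (18, np.float64(52.1)), (22, np.float64(52.0)), (26, np.float64(52.4)), (30, np.float64(52.2)), (34, np.float64(52.6)), (38, np.float64(61.8)), (42, np.float64(61.4))]
ledge y -28 -85.3 84.9 683
ledge y -24 -85.3 84.9 689
```

>>> drive_tool --moves '[{"travel": [-40,-34,-5],"twist": [0,0.18,0],"fingers": 0},{"travel": [-90,-34,-15],"twist": [0,0.36,0],"fingers": 0},{"travel": [-140,-34,-25],"twist": [0,0.54,0],"fingers": 0},{"travel": [-190,-34,-35],"twist": [0,0.72,0],"fingers": 0},{"travel": [-240,-34,-45],"twist": [0,0.9,0],"fingers": 0},{"travel": [-280,-34,-52],"twist": [0,1.08,0],"fingers": 0},{"travel": [-304.7,-34,-56.4],"twist": [0,1.26,0],"fingers": 0},{"travel": [-304.7,-34,-56.4],"twist": [0.0025,1.4,0.0026],"fingers": 0}]'

```text
t: 9.3
ee_pos: [0.4989, -0.3294, 0.1959]
orientation: [0.708, -0.004, -0.002, -0.707]
wrist_force: [-0.7, 0.1, -0.7]
width: 0.0853
```

Run:
```python
from h import *
plan([.502,-.327,.2],tool(np.radians(-95.3)))
```

```text
t 9.3 pos [ 0.4989 -0.3294  0.1959] travel [3.0, -4.2, 2.4] twist [0.0019, 0.0893, -0.0089] rows 0.5 w 0.0853 F [-0.7  0.1 -0.7] q [ 0.06  0.42  0.61  1.79 -0.27  1.02  0.76]
```

>>> drive_tool --moves '[{"travel": [3,-2,2],"twist": [0,0.095,0],"fingers": 0},{"travel": [3,-2,2],"twist": [0,0.095,0],"fingers": 0},{"travel": [3,-2,2],"twist": [0,0.095,0],"fingers": 0}]'

```text
t: 9.68
ee_pos: [0.5033, -0.3247, 0.1988]
orientation: [0.707, -0.033, 0.028, -0.706]
wrist_force: [-0.6, -0.4, 0.6]
width: 0.0853
```

Run:
```python
from h import *
plan([.502,-.327,.2],tool(np.radians(-95.3)))
p,d,X=snap('wrist','w5'); save(p,'w5'); p=p.astype(int)
g=(d>0)&(X[...,2]<.012)&(X[...,2]>-.005)&(abs(X[...,0]-.5)<.05)&(abs(X[...,1]+.328)<.11)
m=g&((p.max(-1)<70)|(X[...,2]>.004)); 
m=cv2.morphologyEx(m.astype(np.uint8),cv2.MORPH_OPEN,np.ones((3,3)))>0
P=X[m]; print(len(P),cv2.minAreaRect((P[:,:2]*1000).astype(np.float32)))
h=X[g]; t=g&(X[...,2]>.003); P=X[t]; r=cv2.minAreaRect((P[:,:2]*1000).astype(np.float32)); print(len(P),r,np.median(P[:,2]))
print('percentiles',np.percentile(P[:,0],[.5,99.5]),np.percentile(P[:,1],[.5,99.5]))
```

```text
t 9.68 pos [ 0.5033 -0.3247  0.1988] travel [-1.1, -1.2, -2.4] twist [0.0009, 0.005, -0.0069] rows 0.0 w 0.0853 F [-0.6 -0.4  0.6] q [ 0.04  0.42  0.63  1.78 -0.28  1.03  0.68]
8961 ((501.8818054199219, -326.91058349609375), (163.92259216308594, 60.38739776611328), 84.58352661132812)
9013 ((501.5403137207031, -326.8429260253906), (164.01673889160156, 60.02054214477539), 84.68449401855469) 0.005577273810009553
percentiles [0.46756996 0.53614516] [-0.4075976  -0.24508503]
```

View pics/w5.png

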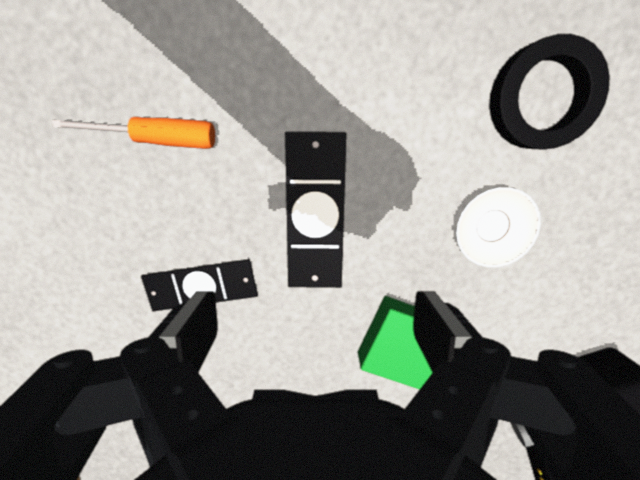

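The view shows the plate as the large black bar at (315,210), the look-alike at (200,285), and the slide box below right. I'll check where the finger ends sit relative to the TCP at the 60 mm opening.

Run:
```python
from h import *
for tag,pos,Rt in (('w1',[.4449,.3141,.2203],tool(0,np.radians(40))),('w5',[.5033,-.3247,.1988],tool(np.radians(-95)))):
    p,d,X=load(tag); T=(X-np.array(pos))@Rt*1000
    n=(d>0)&(d<.2)
    for s in(1,-1):
        q=T[n&(s*T[...,0]>20)&(s*T[...,0]<60)&(abs(T[...,2])<14)&(T[...,1]>-40)]
        print(tag,s,len(q),'tool y max',np.percentile(q[:,1],[90,97,99.5]).round(1),'x inner',np.percentile(abs(q[:,0]),[1,50]).round(1))
plan([.5016,-.3268,.06],tool(np.radians(-95.35)))
```

```text
w1 1 2114 tool y max [-10.9  -7.   -4.1] x inner [26.5 27. ]
w1 -1 2078 tool y max [-11.2  -7.1  -4.4] x inner [33.2 33.8]
w5 1 2058 tool y max [-18.  -14.6 -12.8] x inner [42.7 43.3]
w5 -1 2005 tool y max [-18.4 -15.  -13.2] x inner [41.7 42.4]
t 9.72 pos [ 0.5034 -0.3248  0.1991] travel [-0.7, 139.1, -2.0] twist [0.001, 0.0055, -0.0064] rows 2.2 w 0.0856 F [-0.4  0.1  0. ] q [ 0.04  0.42  0.63  1.78 -0.28  1.03  0.68]
```

>>> drive_tool --moves '[{"travel": [-0.7,50,-2],"twist": [0.001,0.0055,-0.006],"fingers": 30},{"travel": [-0.7,100,-2],"twist": [0.001,0.0055,-0.006],"fingers": 30},{"travel": [-0.7,140,-2],"twist": [0.001,0.0055,-0.006],"fingers": 30},{"travel": [-0.7,160,-2],"twist": [0.001,0.0055,-0.006],"fingers": 30},{"travel": [-0.7,170,-2],"twist": [0.001,0.0055,-0.006],"fingers": 30},{"travel": [-0.7,170,-2],"twist": [0.001,0.0055,-0.006],"fingers": 30},{"travel": [-0.7,170,-2],"twist": [0.001,0.0055,-0.006],"fingers": 30}]'

```text
t: 10.6
ee_pos: [0.503, -0.3278, 0.0312]
orientation: [0.707, -0.032, 0.035, -0.706]
wrist_force: [-0.1, 1.1, 0.1]
width: 0.0752
```

Run:
```python
from h import *
plan([.5016,-.3268,-.0025],tool(np.radians(-95.35)))
```

```text
t 10.6 pos [ 0.503  -0.3278  0.0312] travel [-1.6, 33.7, 0.9] twist [0.0014, -0.001, 0.0034] rows 0.5 w 0.0752 F [-0.1  1.1  0.1] q [ 0.14  0.63  0.5   1.9  -0.45  0.71  0.81]
```

>>> drive_tool --moves '[{"travel": [-1.3,12,0.8],"twist": [0,0,0.003],"fingers": 30},{"travel": [-1.3,24,0.8],"twist": [0,0,0.003],"fingers": 30},{"travel": [-1.3,30,0.8],"twist": [0,0,0.003],"fingers": 40},{"travel": [-1.3,33,0.8],"twist": [0,0,0.003],"fingers": 60},{"travel": [-1.3,33,0.8],"twist": [0,0,0.003],"fingers": 255},{"travel": [-1.3,33,0.8],"twist": [0,0,0.003],"fingers": 255},{"travel": [-1.3,33,0.8],"twist": [0,0,0.003],"fingers": 255},{"travel": [-1.3,33,0.8],"twist": [0,0,0.003],"fingers": 255}]' --grip_force 40

```text
t: 11.6
ee_pos: [0.5009, -0.3262, -0.0031]
orientation: [0.706, -0.034, 0.033, -0.706]
wrist_force: [0.6, 0.1, -1.2]
width: 0.0584
```

Run:
```python
from h import *
plan([.5016,-.3268,-.0025],tool(np.radians(-95.35)))
```

```text
t 11.6 pos [ 0.5009 -0.3262 -0.0031] travel [0.8, -0.6, -0.6] twist [0.0003, -0.001, -0.0021] rows 0.0 w 0.0584 F [ 0.6  0.1 -1.2] q [ 0.17  0.68  0.47  1.92 -0.48  0.66  0.84]
```

>>> drive_tool --moves '[{"travel": [0,-3,0],"twist": [0,0,0],"fingers": 255},{"travel": [0,-10,0],"twist": [0,0,0],"fingers": 255},{"travel": [0,-25,0],"twist": [0,0,0],"fingers": 255},{"travel": [0,-50,0],"twist": [0,0,0],"fingers": 255},{"travel": [0,-80,0],"twist": [0,0,0],"fingers": 255},{"travel": [0,-110,0],"twist": [0,0,0],"fingers": 255},{"travel": [0,-130,0],"twist": [0,0,0],"fingers": 255},{"travel": [0,-130,0],"twist": [0,0,0],"fingers": 255}]' --grip_force 50

```text
t: 12.6
ee_pos: [0.5021, -0.3268, 0.1287]
orientation: [0.707, -0.033, 0.034, -0.706]
wrist_force: [-0.2, 0.2, -2.1]
width: 0.0575
```

Run:
```python
from h import *
plan([*case(0,0),.127],tool(YAW-np.pi/2))
p,d,X=snap('wrist','w6'); save(p,'w6')
o=get_obs(); T=(X-o['ee_pos'])@R.from_quat(o['orientation']).as_matrix()*1000
m=(d>0)&(abs(T[...,1])<14)&(abs(T[...,0])<28)&(abs(T[...,2])<95)&(d<.35)
Q=T[m]; A=np.c_[Q,np.ones(len(Q))]; f=np.linalg.lstsq(np.c_[Q[:,0],Q[:,2],np.ones(len(Q))],Q[:,1],rcond=None)[0]; print(len(Q),'plane y= ',f.round(4),'z range',np.percentile(Q[:,2],[.5,99.5]))
```

```text
t 12.6 pos [ 0.5021 -0.3268  0.1287] travel [-35.0, 1.1, 342.5] twist [0.0015, 0.0688, 0.0016] rows 5.5 w 0.0575 F [-0.2  0.2 -2.1] q [ 0.07  0.5   0.59  1.85 -0.35  0.89  0.74]
36773 plane y=  [-4.90000e-03  1.50000e-03 -1.03094e+01] z range [-45.1349244   79.92859436]
```

View pics/w6.png

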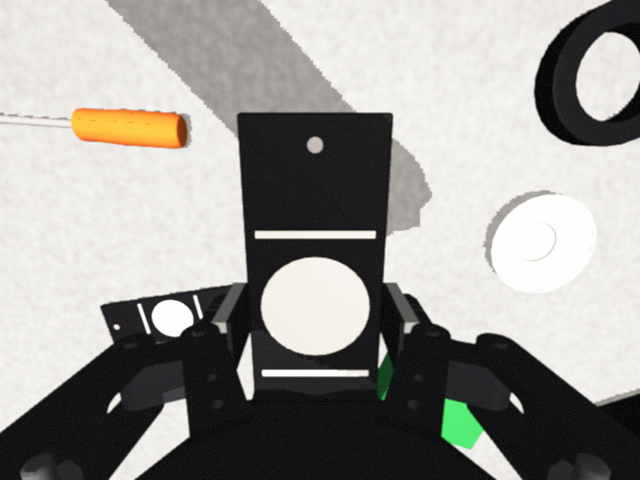

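Run:
```python
from h import *
p,d,X=load('w6'); o=get_obs(); T=(X-o['ee_pos'])@R.from_quat(o['orientation']).as_matrix()*1000
m=(d>0)&(abs(T[...,1]+10)<3)&(abs(T[...,0])<33)&(abs(T[...,2])<95)
e=[T[:,c,2][m[:,c]].max() for c in range(250,382,6)]; print('far edge',np.round(e,1))
w=m&(p.min(-1)>150); n,l,s,c=cv2.connectedComponentsWithStats(w.astype(np.uint8)); k=1+s[1:,4].argmax(); Q=T[l==k]; print('disc',(Q.max(0)+Q.min(0))/2,Q.max(0)-Q.min(0))
for z0 in(30,50,70): q=T[m&(abs(T[...,2]-z0)<2)]; print(z0,q[:,0].min().round(1),q[:,0].max().round(1))
```

```text
far edge [80.3 80.3 80.3 80.3 80.4 80.4 80.3 80.3 80.4 80.3 80.3 80.3 80.3 80.4
 80.2 80.3 80.3 80.4 80.2 80.4 80.2 80.3]
disc [  1.17669262 -10.54779763  -1.9365002 ] [48.15819153  4.31789007 49.03743973]
30 -28.9 31.0
50 -29.0 30.8
70 -28.9 30.9
```

Run:
```python
from h import *
plan([*case(-.5,1.8),.127],tool(YAW-np.pi/2))
```

```text
t 12.65 pos [ 0.5013 -0.3261  0.1273] travel [-34.5, 0.2, 343.7] twist [0.0004, 0.069, -0.0011] rows 5.5 w 0.0577 F [ 0.5 -0.6 -0.5] q [ 0.07  0.5   0.59  1.85 -0.35  0.89  0.74]
```

>>> drive_tool --moves '[{"travel": [-5,-3,40],"twist": [0,0.01,0],"fingers": 255},{"travel": [-10,-3,95],"twist": [0,0.02,0],"fingers": 255},{"travel": [-15,-3,150],"twist": [0,0.035,0],"fingers": 255},{"travel": [-21,-3,205],"twist": [0,0.045,0],"fingers": 255},{"travel": [-27,-3,260],"twist": [0,0.06,0],"fingers": 255},{"travel": [-32,-3,310],"twist": [0,0.069,0],"fingers": 255},{"travel": [-34.5,-3,336],"twist": [0,0.069,0],"fingers": 255},{"travel": [-34.5,0,343.7],"twist": [0,0.069,0],"fingers": 255}]'

```text
t: 13.65
ee_pos: [0.4985, 0.0211, 0.1257]
orientation: [0.705, -0.058, 0.055, -0.705]
wrist_force: [0.8, -0.2, -1.1]
width: 0.0574
```

>>> drive_tool --moves '[{"travel": [0,10,0],"twist": [0,0,0],"fingers": 255},{"travel": [0,20,0],"twist": [0,0,0],"fingers": 255},{"travel": [0,28,0],"twist": [0,0,0],"fingers": 255},{"travel": [0,32,0],"twist": [0,0,0],"fingers": 255},{"travel": [0,32,0],"twist": [0,0,0],"fingers": 255}]'

```text
t: 14.28
ee_pos: [0.499, 0.0188, 0.0945]
orientation: [0.705, -0.059, 0.057, -0.704]
wrist_force: [-0.6, 0.0, -0.5]
width: 0.0581
```

Run:
```python
from h import *
plan([*case(-.5,1.8),.0517],tool(YAW-np.pi/2))
p,d,X=snap('wrist','w7'); save(p,'w7'); p=p.astype(int)
Rc=np.array([[np.cos(YAW),-np.sin(YAW)],[np.sin(YAW),np.cos(YAW)]])
L=np.concatenate([(X[...,:2]-C)@Rc,X[...,2:]],-1)*1000
b=(d>0)&(p[...,2]>p[...,0]+40)&(L[...,2]>60)&(L[...,2]<75)
def edge(sel,ax,fn,name,by):
    Q=L[sel]
    if len(Q)<5: print(name,'none');return
    k=np.round(Q[:,by]/6); E=np.array([[Q[k==i,by].mean(),fn(Q[k==i,ax])] for i in np.unique(k) if (k==i).sum()>1])
    f=np.polyfit(E[:,0],E[:,1],1); print(name,'slope',f[0].round(4),'med',np.median(E[:,1]).round(1),len(E))
edge(b&(abs(L[...,1]-30)<50)&(L[...,0]<-60),0,np.min,'front outer(-84)',1)
edge(b&(abs(L[...,1]-30)<50)&(L[...,0]<-60),0,np.max,'front inner(-78)',1)
edge(b&(abs(L[...,1]-30)<50)&(L[...,0]>60),0,np.min,'hinge inner(78)',1)
edge(b&(abs(L[...,0])<60)&(L[...,1]>60),1,np.max,'left outer(101)',0)
edge(b&(abs(L[...,0])<60)&(L[...,1]>60),1,np.min,'left inner(95)',0)
m=(d>0)&(L[...,2]>85)&(L[...,2]<125)&(abs(L[...,0])<34)&(abs(L[...,1])<95)
edge(m&(L[...,1]>30)&(L[...,1]<80),0,np.min,'plate x- (-30)',1)
edge(m&(L[...,1]>30)&(L[...,1]<80),0,np.max,'plate x+ (30)',1)
edge(m&(abs(L[...,0])<28)&(L[...,1]>30),1,np.max,'plate y+ (82)',0)
print('plate z',np.median(L[m&(L[...,1]>50)][:,2]), 'near',np.median(L[m&(L[...,1]<10)][:,2]))
```

```text
t 14.28 pos [0.499  0.0188 0.0945] travel [0.3, 42.8, 0.6] twist [0.0009, -0.0009, -0.0025] rows 0.7 w 0.0581 F [-0.6  0.  -0.5] q [-0.57  0.4   0.57  2.1  -0.32  0.72  0.04]
front outer(-84) slope 0.0326 med -84.3 17
front inner(-78) slope 0.0001 med -77.6 17
hinge inner(78) slope -0.0035 med 77.2 17
left outer(101) slope -0.0013 med 100.8 21
left inner(95) slope 0.0004 med 94.8 21
plate x- (-30) slope -0.0028 med -30.5 9
plate x+ (30) slope 0.0011 med 29.5 9
plate y+ (82) slope -0.0008 med 82.3 11
plate z 103.2877791614343 near 103.47343158340317
```

View pics/w7.png

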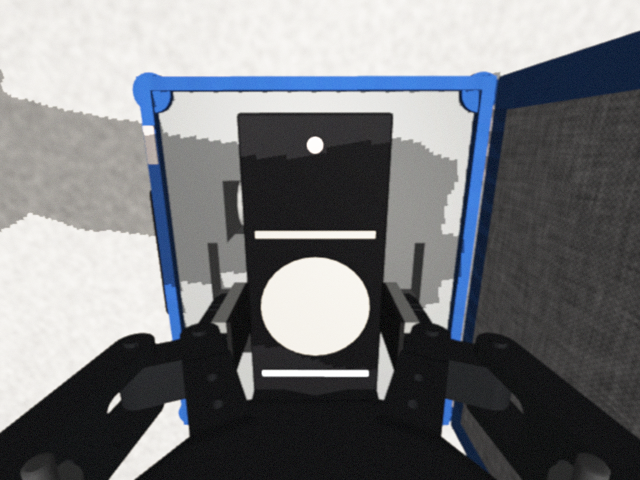

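The view shows the plate square over its recess, within 0.5 mm. I'll lower it.

>>> drive_tool --moves '[{"travel": [0.3,8,-0.5],"twist": [0,0,0],"fingers": 255},{"travel": [0.3,16,-0.5],"twist": [0,0,0],"fingers": 255},{"travel": [0.3,24,-0.5],"twist": [0,0,0],"fingers": 255},{"travel": [0.3,30,-0.5],"twist": [0,0,0],"fingers": 255},{"travel": [0.3,34,-0.5],"twist": [0,0,0],"fingers": 255},{"travel": [0.3,37,-0.5],"twist": [0,0,0],"fingers": 255},{"travel": [0.3,39,-0.5],"twist": [0,0,0],"fingers": 255},{"travel": [0.3,39,-0.5],"twist": [0,0,0],"fingers": 255}]'

```text
t: 15.32
ee_pos: [0.4993, 0.0187, 0.0558]
orientation: [0.705, -0.058, 0.057, -0.705]
wrist_force: [-0.8, 0.1, -2.1]
width: 0.0579
```

>>> drive_tool --moves '[{"travel": [0,1,0],"twist": [0,0,0],"fingers": 255},{"travel": [0,2,0],"twist": [0,0,0],"fingers": 255},{"travel": [0,3,0],"twist": [0,0,0],"fingers": 255},{"travel": [0,3,0],"twist": [0,0,0],"fingers": 255}]'

```text
t: 15.82
ee_pos: [0.4993, 0.0187, 0.0528]
orientation: [0.705, -0.058, 0.057, -0.705]
wrist_force: [-0.2, -0.6, -1.6]
width: 0.0575
```

>>> drive_tool --moves '[{"travel": [0,0.6,0],"twist": [0,0,0],"fingers": 255},{"travel": [0,1.2,0],"twist": [0,0,0],"fingers": 255},{"travel": [0,1.8,0],"twist": [0,0,0],"fingers": 255},{"travel": [0,1.8,0],"twist": [0,0,0],"fingers": 255}]'

```text
t: 16.32
ee_pos: [0.4994, 0.0187, 0.0526]
orientation: [-0.704, 0.059, -0.057, 0.705]
wrist_force: [-5.6, 0.6, 17.7]
width: 0.0573
```

>>> drive_tool --moves '[{"travel": [0,-1.4,0],"twist": [0,0,0],"fingers": 255},{"travel": [0,-1.4,0],"twist": [0,0,0],"fingers": 40},{"travel": [0,-1.4,0],"twist": [0,0,0],"fingers": 40},{"travel": [0,-1.4,0],"twist": [0,0,0],"fingers": 40},{"travel": [0,-1.4,0],"twist": [0,0,0],"fingers": 40},{"travel": [0,-15,0],"twist": [0,0,0],"fingers": 40},{"travel": [0,-50,0],"twist": [0,0,0],"fingers": 40},{"travel": [0,-90,0],"twist": [0,0,0],"fingers": 40}]'

```text
t: 17.32
ee_pos: [0.4992, 0.0185, 0.1424]
orientation: [0.705, -0.059, 0.057, -0.704]
wrist_force: [0.7, -0.2, 0.4]
width: 0.0717
```

>>> drive_tool --moves '[{"travel": [0,-30,0],"twist": [0,0,0],"fingers": 40},{"travel": [0,-30,0],"twist": [0,0,0],"fingers": 40},{"travel": [0,-30,0],"twist": [0,0,0],"fingers": 40}]'

```text
t: 17.7
ee_pos: [0.499, 0.0188, 0.1709]
orientation: [0.705, -0.059, 0.057, -0.705]
wrist_force: [-1.0, 0.3, 0.6]
width: 0.072
```

Run:
```python
from h import *
plan([*case(0,0),.17],tool(YAW-np.pi/2))
p,d,X=snap('wrist','w8'); save(p,'w8'); p=p.astype(int)
Rc=np.array([[np.cos(YAW),-np.sin(YAW)],[np.sin(YAW),np.cos(YAW)]])
L=np.concatenate([(X[...,:2]-C)@Rc,X[...,2:]],-1)*1000
m=(d>0)&(L[...,2]>40)&(L[...,2]<80)&(abs(L[...,0])<34)&(abs(L[...,1])<86)&(p.max(-1)<70)
Q=L[m]; f=np.linalg.lstsq(np.c_[Q[:,:2],np.ones(len(Q))],Q[:,2],rcond=None)[0]; print('plate plane',f.round(4),len(Q)); print(cv2.minAreaRect(Q[:,:2].astype(np.float32)))
ins=L[(d>0)&(p.min(-1)>90)&(abs(L[...,0])>40)&(abs(L[...,0])<70)&(abs(L[...,1])<88)&(abs(L[...,2]-62)<6)]; print('insert z',np.median(ins[:,2]))
t,dt,XT=snap('top','top2'); Lt=np.concatenate([(XT[...,:2]-C)@Rc,XT[...,2:]],-1)*1000
m=(dt>0)&(Lt[...,2]>100)&(Lt[...,2]<300)&(abs(Lt[...,1])<95)&(Lt[...,0]>60)&(Lt[...,0]<130)
for z0 in(110,150,190,225,245): q=Lt[m&(abs(Lt[...,2]-z0)<6)]; print('lid',z0,len(q),q[:,0].min().round(1),np.median(q[:,0]).round(1),q[:,0].max().round(1))
```

```text
t 17.7 pos [0.499  0.0188 0.1709] travel [0.7, 0.9, -1.2] twist [0.0003, -0.0001, -0.0026] rows 0.0 w 0.072 F [-1.   0.3  0.6] q [-0.65  0.28  0.64  2.04 -0.22  0.89 -0.06]
plate plane [-5.80000e-03  4.30000e-03  6.13298e+01] 11277
((-0.049694061279296875, -0.5193099975585938), (67.80384063720703, 169.77340698242188), 0.13792037963867188)
insert z 61.54823981438312
lid 110 62 82.9 83.9 85.3
lid 150 59 85.2 86.0 87.8
lid 190 67 86.8 87.8 89.5
lid 225 109 61.6 90.4 100.6
lid 245 176 60.6 94.2 99.0
```

View pics/w8.png

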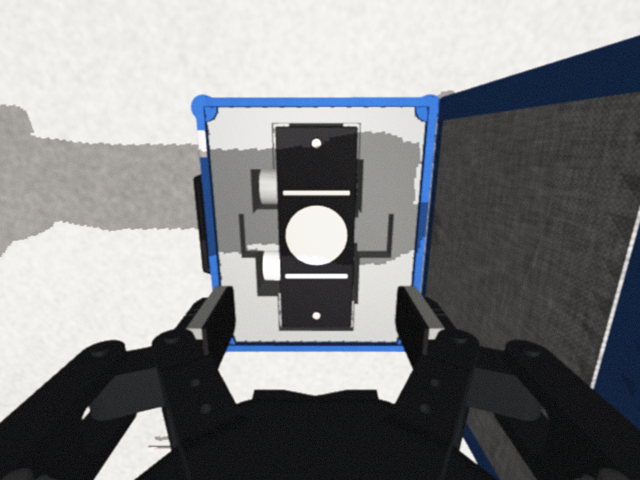

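The view shows the plate flush and centred (plane at 61.3 mm, insert at 61.5 mm, tilt 0.007 rad), nothing proud. The lid leans back to about 1.62 rad. I'll go over it with shut fingers and swing it closed from behind.

>>> drive_tool --moves '[{"travel": [0,-50,0],"twist": [0,0,0],"fingers": 255},{"travel": [0,-100,0],"twist": [0,0,0],"fingers": 255},{"travel": [0,-145,0],"twist": [0,0,0],"fingers": 255},{"travel": [45,-150,0],"twist": [0,0,0],"fingers": 255},{"travel": [95,-150,0],"twist": [0,0,0],"fingers": 255},{"travel": [136,-150,0],"twist": [0,0,0],"fingers": 255},{"travel": [136,-150,0],"twist": [0,0,0],"fingers": 255},{"travel": [136,-150,0],"twist": [0,0,0],"fingers": 255}]'

```text
t: 18.8
ee_pos: [0.6331, -0.0036, 0.3195]
orientation: [0.705, -0.06, 0.056, -0.704]
wrist_force: [-0.9, -0.9, -0.1]
width: -0.0
```

Run:
```python
from h import *
plan([*case(136,0),.215],tool(YAW-np.pi/2))
o=get_obs(); ci=camera_info('wrist'); print('cam in tool',R.from_quat(o['orientation']).as_matrix().T@(ci['origin']-o['ee_pos'])*1000)
p,d,X=snap('wrist','w9'); save(p,'w9')
T=(X-o['ee_pos'])@R.from_quat(o['orientation']).as_matrix()*1000
m=(d>0)&(d<.2)&(T[...,1]>-12)&(abs(T[...,0])<40); q=T[m]; print('tips',np.percentile(q,[1,99],axis=0).round(1),len(q))
for th in np.r_[1.65,np.arange(1.5,.0,-.15),0]:
    x=84-150*np.cos(th)+8*np.sin(th)+14.5; z=68+150*np.sin(th)+8*np.cos(th); print(round(th,2),round(x,1),round(z,1))
```

```text
t 18.8 pos [ 0.6331 -0.0036  0.3195] travel [1.2, 104.5, -0.7] twist [0.0014, -0.0009, -0.0047] rows 1.7 w -0.0 F [-0.9 -0.9 -0.1] q [-0.56  0.39  0.7   1.55 -0.26  1.3   0.01]
cam in tool [   0.36023321 -142.234527     70.22275195]
tips [[-12.5 -11.9   6.7]
 [ 12.6  -3.3  11.8]] 382
1.65 118.3 216.9
1.5 95.9 218.2
1.35 73.5 216.1
1.2 51.6 210.7
1.05 30.8 202.1
0.9 11.5 190.5
0.75 -5.8 176.1
0.6 -20.8 159.3
0.45 -33.1 140.4
0.3 -42.4 120.0
0.15 -48.6 98.3
0.0 -51.5 76.0
```

View pics/w9.png

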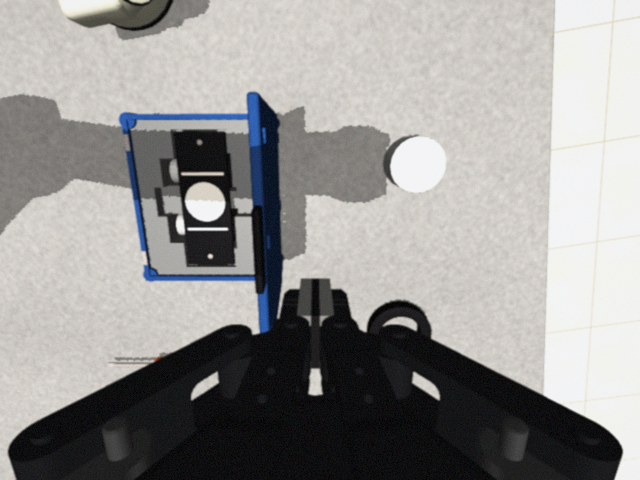

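The view shows the lid's top edge at about (258,200) with the tab at (260,250); the fingers at (315,290) are clear behind it. Lowering now, then pulling toward the robot.

>>> drive_tool --moves '[{"travel": [0,50,0],"twist": [0,0,0],"fingers": 255},{"travel": [0,90,0],"twist": [0,0,0],"fingers": 255},{"travel": [0,95,0],"twist": [0,0,0],"fingers": 255},{"travel": [-10,95,0],"twist": [0,0,0],"fingers": 255},{"travel": [-18,95,0],"twist": [0,0,0],"fingers": 255},{"travel": [-26,94,0],"twist": [0,0,0],"fingers": 255},{"travel": [-34,94,0],"twist": [0,0,0],"fingers": 255},{"travel": [-42,93,0],"twist": [0,0,0],"fingers": 255}]'

```text
t: 19.85
ee_pos: [0.5924, 0.0034, 0.2285]
orientation: [0.705, -0.058, 0.058, -0.705]
wrist_force: [2.3, 0.3, -0.8]
width: 0.0002
```

Run:
```python
from h import *
plan([*case(69.7,0),.224],tool(YAW-np.pi/2))
```

```text
t 19.85 pos [0.5924 0.0034 0.2285] travel [-24.3, 4.5, -1.2] twist [0.0002, -0.0002, -0.0004] rows 0.4 w 0.0002 F [ 2.3  0.3 -0.8] q [-0.59  0.39  0.69  1.77 -0.28  1.08  0.02]
```

>>> drive_tool --moves '[{"travel": [-11.5,1,0],"twist": [0,0,0],"fingers": 255},{"travel": [-23.3,2.2,0],"twist": [0,0,0],"fingers": 255},{"travel": [-35,5,0],"twist": [0,0,0],"fingers": 255},{"travel": [-46.6,8,0],"twist": [0,0,0],"fingers": 255},{"travel": [-57.6,12.3,0],"twist": [0,0,0],"fingers": 255},{"travel": [-68.5,17,0],"twist": [0,0,0],"fingers": 255},{"travel": [-78.8,23,0],"twist": [0,0,0],"fingers": 255},{"travel": [-88.7,29.4,0],"twist": [0,0,0],"fingers": 255}]'

```text
t: 20.85
ee_pos: [0.504, 0.018, 0.1981]
orientation: [0.705, -0.059, 0.057, -0.705]
wrist_force: [-0.1, 0.1, 2.1]
width: 0.0002
```

>>> drive_tool --moves '[{"travel": [-9.4,7.3,0],"twist": [0,0,0],"fingers": 255},{"travel": [-18.2,15.2,0],"twist": [0,0,0],"fingers": 255},{"travel": [-26.4,23.8,0],"twist": [0,0,0],"fingers": 255},{"travel": [-34,33,0],"twist": [0,0,0],"fingers": 255},{"travel": [-40.8,42.7,0],"twist": [0,0,0],"fingers": 255},{"travel": [-46.9,52.9,0],"twist": [0,0,0],"fingers": 255},{"travel": [-52.2,63.5,0],"twist": [0,0,0],"fingers": 255},{"travel": [-56.6,74.5,0],"twist": [0,0,0],"fingers": 255}]'

```text
t: 21.85
ee_pos: [0.4484, 0.0271, 0.1234]
orientation: [0.705, -0.059, 0.057, -0.705]
wrist_force: [-0.5, 0.5, 0.7]
width: 0.0003
```

>>> drive_tool --moves '[{"travel": [-3,8,0],"twist": [0,0,0],"fingers": 255},{"travel": [-5,16,0],"twist": [0,0,0],"fingers": 255},{"travel": [-7,24,0],"twist": [0,0,0],"fingers": 255},{"travel": [-8,31,0],"twist": [0,0,0],"fingers": 255},{"travel": [-9,37,0],"twist": [0,0,0],"fingers": 255},{"travel": [-9.5,41,0],"twist": [0,0,0],"fingers": 255},{"travel": [-9.5,44,0],"twist": [0,0,0],"fingers": 255},{"travel": [-9.5,44,0],"twist": [0,0,0],"fingers": 255}]'

```text
t: 22.85
ee_pos: [0.4395, 0.0285, 0.0801]
orientation: [0.705, -0.058, 0.057, -0.705]
wrist_force: [-0.5, 0.0, 0.6]
width: -0.0002
```

>>> drive_tool --moves '[{"travel": [0,1,0],"twist": [0,0,0],"fingers": 255},{"travel": [0,2,0],"twist": [0,0,0],"fingers": 255},{"travel": [0,3,0],"twist": [0,0,0],"fingers": 255},{"travel": [0,4,0],"twist": [0,0,0],"fingers": 255},{"travel": [0,4.5,0],"twist": [0,0,0],"fingers": 255},{"travel": [0,4.5,0],"twist": [0,0,0],"fingers": 255}]'

```text
t: 23.6
ee_pos: [0.4394, 0.0286, 0.076]
orientation: [-0.705, 0.058, -0.057, 0.705]
wrist_force: [-1.2, 0.0, 5.9]
width: 0.0003
```

Firm contact at z = 76 mm, which is the shut height, with 6 N. I'll press slightly more, then withdraw and check.

>>> drive_tool --moves '[{"travel": [0,0.7,0],"twist": [0,0,0],"fingers": 255},{"travel": [0,0.7,0],"twist": [0,0,0],"fingers": 255},{"travel": [0,-10,0],"twist": [0,0,0],"fingers": 255},{"travel": [0,-60,0],"twist": [0,0,0],"fingers": 255},{"travel": [0,-110,0],"twist": [0,0,0],"fingers": 255},{"travel": [0,-110,0],"twist": [0,0,0],"fingers": 255},{"travel": [0,-110,0],"twist": [0,0,0],"fingers": 255}]'

```text
t: 24.48
ee_pos: [0.439, 0.0288, 0.1855]
orientation: [-0.705, 0.058, -0.057, 0.705]
wrist_force: [-0.7, 0.6, -0.1]
width: -0.0
```

Run:
```python
from h import *
plan([*case(0,0),.2],tool(YAW-np.pi/2))
p,d,X=snap('wrist','w10')
Rc=np.array([[np.cos(YAW),-np.sin(YAW)],[np.sin(YAW),np.cos(YAW)]])
L=np.concatenate([(X[...,:2]-C)@Rc,X[...,2:]],-1)*1000
q=p.astype(int); m=(d>0)&(abs(L[...,0])<75)&(abs(L[...,1])<90)&(L[...,2]<100)&(L[...,2]>60); Q=L[m]; f=np.linalg.lstsq(np.c_[Q[:,:2],np.ones(len(Q))],Q[:,2],rcond=None)[0]; print('lid plane',f.round(4),len(Q))
a,_,_=snap('scene','scene2'); save(a[120:440,180:500].repeat(2,0).repeat(2,1)[:600],'s2')
t,_,XT=snap('top','top3')
for nm in('scene','top'):
    a0=load(nm)[0].astype(int); a1=load('scene2' if nm=='scene' else 'top3')[0].astype(int)
```

```text
t 24.48 pos [0.439  0.0288 0.1855] travel [61.5, -14.6, -1.4] twist [0.0002, 0.0002, -0.0025] rows 1.0 w -0.0 F [-0.7  0.6 -0.1] q [-0.81  0.15  0.73  2.15 -0.13  0.89 -0.17]
lid plane [1.00000e-04 1.40000e-03 7.58279e+01] 39012
```

```bash
python3 -c "
from bench import hand_in; print(hand_in())"
```

```text
the job is handed in; nothing more can be done
None
```

The case is packed and the lid is shut. I handed the job in at about 24.6 s of the 72 s allowed; the hand-in gave no verdict.

- **Eyepiece:** I drew it out along the tube axis, levelled it and laid it in the right trough, eyecup to the hinge. Depth readings gave the same height profile as its packed twin, home along its length. Contact on setting it down was about 4 N.
- **Plate:** I laid it over both eyepieces and let go. Its top measured 61.3 mm against 61.5 mm for the insert, with about 0.007 rad of tilt and roughly 0.5 mm off centre. The push to seat it reached about 18 N at the wrist, more than I had aimed for.
- **Lid:** I swung it shut from behind at about 1–2 N, with 6 N at the last reading on the rim. Afterwards its top face measured flat at 75.8 mm (nominal 76 mm) with a slope of 0.0001, so it is shut. The tool was lifted about 11 cm clear.

**Not checked:** The last overview picture was refused because the 12-picture limit was reached. I did not verify after the end that the bystanders and the plug are unmoved, but no unexpected contact forces showed. The top camera disagreed with the wrist camera by about 2 mm, so I used the wrist camera for the placements.

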